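# Break down the marking-out set-up

### The arm

A 6-joint arm with a two-finger parallel gripper is mounted at the origin on the work surface. World frame = base frame: x ahead of the robot, y to its left, z up, the work surface at z = 0. Lengths are in m, angles in rad, forces in N, time in s.
With the tool pointing down it reaches from about 0.35 to 0.975 m from the base axis. Payload 4.9 kg.
Tool frame: the origin (TCP) lies between the finger pads; the fingertips stand 25 mm ahead of it and the grasp point (between the pads) lies 6 mm ahead of it (manip.tcp_to_tips is the z of the fingertips in the tool frame, in m); z points along the fingers, y is the line along which they close (so a half turn about z gives the same grasp; the last joint's range is limited). The gripper opens to 85 mm and grips with 20 to 120 N. Pads are 22 mm wide; open, the fingers measure 114 mm over their backs; the gripper's body (76 mm by 85 mm) begins 54 mm behind the grasp point. The pads swing forward as they close: fully open they stand 13 mm farther back than shut.
Start: joints at [1.212, 0.053, 1.613, -0, 1.476, -0.119], TCP at [0.148, 0.607, 0.256] pointing down, gripper open.
Joint ranges: [-3.01, 3.01], [-1.01, 2.22], [0.06, 2.58], [-1.02, 4.17], [0.09, 2.62], [-3.14, 3.14]. Speed limits (rad/s): [2.57, 2.57, 3.14, 3.14, 3.14, 3.14].

### API

Orientations are given as a unit quaternion [w, x, y, z].
In Python, from plant import manip gives the robot as it stands. The module is installed in compiled form; this text tells all that it offers.
- The arm moves only by the tool arm_command, never from a script. Its argument "moves" is a list of rows, each a list of 3 entries, a list of its own where there are three numbers: the opening, from -1 (shut) to 1 (fully open), then the shift along the tool's x, y, z in units of 0.15 m (1.0 is 0.15 m), then the turn about the tool's z in units of 2 pi rad (1.0 is 2 pi rad). A call has 1 to 20 rows; each row is the pose to reach, as a shift and turn from the pose commanded when the call began, along the tool's axes at that moment, turning the shorter way round; what a row does not reach only later rows make up. A row lasts 1/12 s, in which the tool goes at most 41.7 mm and 7.16 degrees, less where a joint would pass 70% of its speed; a pose out of reach is approached as far as the arm can. A call with a number of a shift or a turn outside -1 to 1 is refused whole. A call with a gripper value outside its range is refused whole. The fingers move at their own pace and stop on an object; the grip force is fixed at half the most. Time passes only in rows, so rows that repeat a pose let the fingers close. It gives the time, the measured TCP pose, the force, the opening and the grip force at its end, in the units of the state.
- manip.state(): the state, without advancing time (a new reading comes with each control period).
- manip.grab_frame(name): name is "side" or "top"; returns a dict with "frame" (480x640x3 uint8, red, green, blue), "fx", "fy", "cx", "cy" (pixels), "k1" (the pictures are not rectified: a ray, as slopes to the right and down, at radius r is drawn at 1 + k1 r^2 times it, then the intrinsics apply), "R" (3x3) and "t" (3): a world point X has camera coordinates R X + t. Camera axes: x right, y down, z forward; pixel columns grow to the right and rows downward; lengths in m; the calibration is good to about 2 mm. A picture is of the moment at which its call begins. There is no depth.
- manip.job_done(): hands the job in; it is judged then, once.
Trained networks look in a picture, given as the dict that the camera call returned (one of the last four; its "shot" number tells which), for a name from the list of things; names that differ only in an ending like _2 or _b are one class to them, and where a whole thing is asked for, a point or a joint stands for the part that bears it (a point fixed in the world has none). Each returns a list of dicts, best first, with "confidence" (0 to 1); they miss things now and then, are a little off and sometimes report something else, mostly with a low value. They report only what shows in the picture. A call takes as long as a camera call. They do not tell look-alikes from the thing itself.
- manip.search_frame(picture, target): "extent" ([left, top, right, bottom] in pixels, round what is visible of it).
The state is a dict: "time": time; "joint_pos": joint angles; "joint_vel": joint speeds; "joint_efforts": joint torques, N m; "tool_pos": TCP position; "tool_rot": TCP orientation; "contact_force": force on the tool from outside, world axes, zero at the start; "ft_torque": the same for the moment, N m; "gripper_width": opening from 0.0 (shut) to 1.0 (fully open); "grasp_force": force on a finger pad.
Only numpy, scipy, OpenCV 4.12 (cv2) and the standard library are available. Lean on these libraries where they do the work, as an engineer would, in place of code of your own. Each camera call takes 0.05 s, during which the arm holds its last target. There are 200 camera calls.

### The job

The pin has been marked out, so take its set-up apart from the top down and put each piece away before you touch the next: the round pin lying in the grooved wooden cradle, then the V-block (groove up), the drilled block and the packing plate, each lying flat inside the wooden tray made to its size. Set the pieces down, do not drop them, and leave the blue bottle and the engineer's square where they are.

Things in the scene. Friction and masses are not known exactly. Their poses are not given: they have to be found in the camera images.
- pin: Bright turned steel pin, a plain cylinder 28 mm in diameter and 70 mm long, about 0.33 kg. Origin at its centre; its y axis is the cylinder's axis. At the start it lies in the V-block's groove on top of the stack, its centre 46.8 mm above the V-block's underside (6.8 mm above the V-block's top face).
- vblock: Dark steel V-block, 46 x 46 mm and 40 mm high, about 0.6 kg, with a 90-degree groove 13 mm deep and 26 mm wide in its top, along its y. Origin: centre of its underside. Flat sides (x and y). At the start it stands on the drilled block, under the pin.
- block: Bright steel set-up block with many dark drilled holes, 51 mm along x, 76 mm along y, 25 mm high, about 0.6 kg. Origin: centre of its underside. At the start it lies on the packing plate, under the V-block.
- plate: Dark steel packing plate, 60 mm along x, 100 mm along y, 12 mm thick, about 0.55 kg. Origin: centre of its underside. At the start it lies on the bench at the bottom of the stack.
- cradle: Fixed wooden cradle of the pin, 60 mm along x, 102 mm along y. Origin: centre of its underside. A 90-degree groove 26 mm wide and 13 mm deep runs along its y, its upper edges 23 mm above the bench, 86 mm long between two end stops 28 mm high. A pin lying in it has its axis along the cradle's y and its centre 29.8 mm above the bench.
- tray_vblock: Fixed wooden tray of the V-block. Origin: centre of its underside. Inside 62 mm along its x, 62 mm along its y; flat floor lined with green felt 8 mm above the bench; rim 8 mm thick, 7 mm above the floor, with a 44 mm finger notch in the middle of both x sides. The piece lies in it with its x along the tray's x (either way round). It is the small square tray.
- tray_block: Fixed wooden tray of the drilled block. Origin: centre of its underside. Inside 67 mm along its x, 92 mm along its y; flat floor lined with green felt 8 mm above the bench; rim 8 mm thick, 7 mm above the floor, with a 56 mm finger notch in the middle of both x sides. The piece lies in it with its x along the tray's x (either way round). It is the middle-sized tray.
- tray_plate: Fixed wooden tray of the packing plate. Origin: centre of its underside. Inside 76 mm along its x, 116 mm along its y; flat floor lined with green felt 8 mm above the bench; rim 8 mm thick, 7 mm above the floor, with a 68 mm finger notch in the middle of both x sides. The piece lies in it with its x along the tray's x (either way round). It is the largest tray.
- bottle: Loose small blue plastic bottle of marking-out fluid with a black cap, 42 mm in diameter, 80 mm high, standing upright. Origin: centre of its underside. To be left alone.
- square: Loose engineer's square lying flat: dark stock 16 x 70 mm and 14 mm high, with a bright thin blade 22 mm wide; about 110 x 70 mm in all. Origin at bench height, near the middle. To be left alone.
Mind the look-alikes: they are no part of the job. What is shaped like the pin but orange is not meant. Leave any red look-alike of the plate alone.

How it is judged:
On the way, in this order (a step that is already met when the one before it is completed fails the run):
1. the round pin lies in its own cradle, let go, while what was under it has not been moved (x of pin in the frame of cradle between -0.006 and 0.006 m and y of pin in the frame of cradle between -0.012 and 0.012 m and z of pin in the frame of cradle between 0.025 and 0.0335 m and angle between the y axis of pin and the y axis of cradle, either way round below 0.15 rad and linear speed of pin below 0.02 m/s and angular speed of pin below 0.3 rad/s and contact force between the fingers and pin below 0.1 N and distance of vblock from where it was at the start of the episode below 0.03 m), for 0.2 s.
2. the V-block lies in its own tray, let go, while what was under it has not been moved (x of vblock in the frame of tray_vblock between -0.012 and 0.012 m and y of vblock in the frame of tray_vblock between -0.012 and 0.012 m and z of vblock in the frame of tray_vblock between 0.005 and 0.0115 m and angle between vblock's own z axis and vertical below 0.08 rad and linear speed of vblock below 0.02 m/s and angular speed of vblock below 0.3 rad/s and contact force between the fingers and vblock below 0.1 N and distance of block from where it was at the start of the episode below 0.03 m), for 0.2 s.
3. the drilled block lies in its own tray, let go, while what was under it has not been moved (x of block in the frame of tray_block between -0.012 and 0.012 m and y of block in the frame of tray_block between -0.012 and 0.012 m and z of block in the frame of tray_block between 0.005 and 0.0115 m and angle between the z axis of block and the z axis of tray_block, either way round below 0.08 rad and angle between the y axis of block and the y axis of tray_block, either way round below 0.35 rad and linear speed of block below 0.02 m/s and angular speed of block below 0.3 rad/s and contact force between the fingers and block below 0.1 N and distance of plate from where it was at the start of the episode below 0.03 m), for 0.2 s.
4. the packing plate lies in its own tray, let go (x of plate in the frame of tray_plate between -0.012 and 0.012 m and y of plate in the frame of tray_plate between -0.012 and 0.012 m and z of plate in the frame of tray_plate between 0.005 and 0.0115 m and angle between the z axis of plate and the z axis of tray_plate, either way round below 0.08 rad and angle between the y axis of plate and the y axis of tray_plate, either way round below 0.35 rad and linear speed of plate below 0.02 m/s and angular speed of plate below 0.3 rad/s and contact force between the fingers and plate below 0.1 N), for 0.2 s.
At the end, for the whole second after the job is handed in: Pin in its cradle's groove (6 mm across, 12 mm along, 0.15 rad); V-block (groove up), drilled block and plate flat on their own trays' floors (12 mm; block and plate 0.35 rad in yaw; 0.08 rad of level); all let go and at rest; bottle upright, it and the square within 20 mm of their starts (x of pin in the frame of cradle between -0.006 and 0.006 m and y of pin in the frame of cradle between -0.012 and 0.012 m and z of pin in the frame of cradle between 0.025 and 0.0335 m and angle between the y axis of pin and the y axis of cradle, either way round below 0.15 rad and linear speed of each of pin, vblock, block, plate below 0.02 m/s and angular speed of each of pin, vblock, block, plate below 0.3 rad/s and x of vblock in the frame of tray_vblock between -0.012 and 0.012 m and y of vblock in the frame of tray_vblock between -0.012 and 0.012 m and z of vblock in the frame of tray_vblock between 0.005 and 0.0115 m and angle between vblock's own z axis and vertical below 0.08 rad and x of block in the frame of tray_block between -0.012 and 0.012 m and y of block in the frame of tray_block between -0.012 and 0.012 m and z of block in the frame of tray_block between 0.005 and 0.0115 m and angle between the z axis of block and the z axis of tray_block, either way round below 0.08 rad and angle between the y axis of block and the y axis of tray_block, either way round below 0.35 rad and x of plate in the frame of tray_plate between -0.012 and 0.012 m and y of plate in the frame of tray_plate between -0.012 and 0.012 m and z of plate in the frame of tray_plate between 0.005 and 0.0115 m and angle between the z axis of plate and the z axis of tray_plate, either way round below 0.08 rad and angle between the y axis of plate and the y axis of tray_plate, either way round below 0.35 rad and distance of each of bottle, square from where it was at the start of the episode below 0.02 m and angle between bottle's own z axis and vertical below 0.2 rad); the robot touches nothing.
It fails at once if a piece falls (moves faster than 0.7 m/s, as after a drop of 25 mm, with no finger on it) ((linear speed of pin above 0.7 m/s and contact force between the fingers and pin below 0.01 N) or (linear speed of vblock above 0.7 m/s and contact force between the fingers and vblock below 0.01 N) or (linear speed of block above 0.7 m/s and contact force between the fingers and block below 0.01 N) or (linear speed of plate above 0.7 m/s and contact force between the fingers and plate below 0.01 N)).
It fails at once if the bottle or the square is pushed more than 20 mm, or the bottle tips (not (distance of each of bottle, square from where it was at the start of the episode below 0.02 m and angle between bottle's own z axis and vertical below 0.2 rad)).
It also fails if it takes over 120 s, if anything falls off the work surface, if the arm or the gripper's body presses on something with over 40 N, if the wrist force passes 120 N, or if a joint passes its speed limit or range.

## Working session

There is one attempt and no reset: what is moved stays moved. The work goes in short steps, Python scripts to look and compute and a tool call to move; the robot and the scene stay as the last step left them, time stands still between calls to the robot, and variables do not carry over. Pictures are saved under pics/ and viewed, at most 14 in all, crops included, and the job is handed in when it is done.

Besides the shell and the picture viewer there is one more tool, called after "Emit:" in YAML: its name, and indented under it one key for each argument. arm_command: Moves the arm, as the interface text tells. Shifts and turns lie within -1 to 1; 1 stands for 0.15 m of shift or 2 pi rad of turn. Its arguments: {"type":"object","properties":{"moves":{"type":"array"}},"required":["moves"]}

```bash
mkdir -p pics; cat > h.py <<'E'
import numpy as np, cv2
from plant import manip
def save(p,name):
    cv2.imwrite('pics/'+name, cv2.cvtColor(p['frame'],cv2.COLOR_RGB2BGR))
def proj(p,X):
    X=np.atleast_2d(np.array(X,float)); c=X@np.array(p['R']).T+np.array(p['t'])
    s=c[:,:2]/c[:,2:]; r2=(s**2).sum(1,keepdims=True); s=s*(1+p['k1']*r2)
    return s*[p['fx'],p['fy']]+[p['cx'],p['cy']]
def unproj(p,uv,z):
    uv=np.atleast_2d(np.array(uv,float)); d=(uv-[p['cx'],p['cy']])/[p['fx'],p['fy']]; s=d.copy()
    for _ in range(20): s=d/(1+p['k1']*(s**2).sum(1,keepdims=True))
    R=np.array(p['R']); C=-R.T@np.array(p['t']); w=np.c_[s,np.ones(len(s))]@R
    return C+w*((z-C[2])/w[:,2])[:,None]
E
python3 - <<'E'
from h import *
print(manip.state())
for n in ('top','side'):
    p=manip.grab_frame(n); save(p,n+'0.png')
    print(n,{k:p[k] for k in ('fx','fy','cx','cy','k1')},np.round(p['R'],3).tolist(),np.round(p['t'],3), 'C',-np.array(p['R']).T@np.array(p['t']))
    for k in ('pin','vblock','block','plate','cradle','tray_vblock','tray_block','tray_plate','bottle','square'):
        print(k,[(np.round(d['extent']).astype(int).tolist(),round(d['confidence'],2)) for d in manip.search_frame(p,k)[:4]])
E
```

```text
{'time': 0.0, 'joint_pos': array([ 1.21204019e+00,  5.33543870e-02,  1.61429277e+00,  3.45484673e-05,
        1.47602874e+00, -1.19010548e-01]), 'joint_vel': array([-8.71870881e-04, -6.19801413e-04, -5.89570233e-05,  4.26292551e-04,
       -3.69807687e-04, -1.57305368e-03]), 'joint_efforts': array([-1.51933324e-03, -3.93684769e+01, -3.70173883e+01, -2.14125048e-04,
        7.07063780e-03,  2.66836835e-06]), 'tool_pos': array([0.14820284, 0.60657984, 0.25506525]), 'tool_rot': array([-2.63173457e-04,  1.19587493e-01,  9.92823119e-01, -1.00797585e-03]), 'contact_force': array([ 0.49413333,  0.6102782 , -0.10445405]), 'ft_torque': array([-0.02756704, -0.00801917,  0.05110529]), 'grasp_force': 0.0, 'gripper_width': 0.9978561450158069}
top {'fx': 531.4248137899806, 'fy': 531.4248137899806, 'cx': 320.84539315168837, 'cy': 240.38099231420617, 'k1': -0.017771884414940934} [[0.025, -1.0, 0.014], [-0.994, -0.026, -0.102], [0.103, -0.011, -0.995]] [-0.005  0.512  0.899] C [0.41694697 0.01867618 0.94634826]
pin [([182, 140, 226, 166], 0.85), ([292, 112, 329, 151], 0.75), ([271, 322, 311, 356], 0.
[... 554 characters left out ...]
0.93, -0.367, -0.012], [-0.211, -0.508, -0.835], [0.3, 0.779, -0.55]] [-0.459  0.156  0.942] C [ 0.17722395 -0.8233523   0.64302683]
pin [([387, 208, 410, 233], 0.72), ([331, 321, 414, 397], 0.68), ([333, 148, 349, 175], 0.49)]
vblock [([329, 161, 354, 183], 0.83)]
block [([326, 176, 355, 198], 0.94), ([228, 172, 269, 204], 0.48)]
plate [([323, 182, 359, 209], 0.65), ([166, 204, 217, 231], 0.63)]
cradle [([395, 262, 440, 314], 0.86), ([328, 160, 354, 182], 0.61), ([262, 211, 302, 237], 0.54)]
tray_vblock [([262, 211, 303, 235], 0.57)]
tray_block [([227, 174, 268, 205], 0.79)]
tray_plate [([336, 324, 412, 395], 0.87)]
bottle [([351, 202, 375, 237], 0.86)]
square [([292, 273, 351, 309], 0.66)]
```

View pics/top0.png

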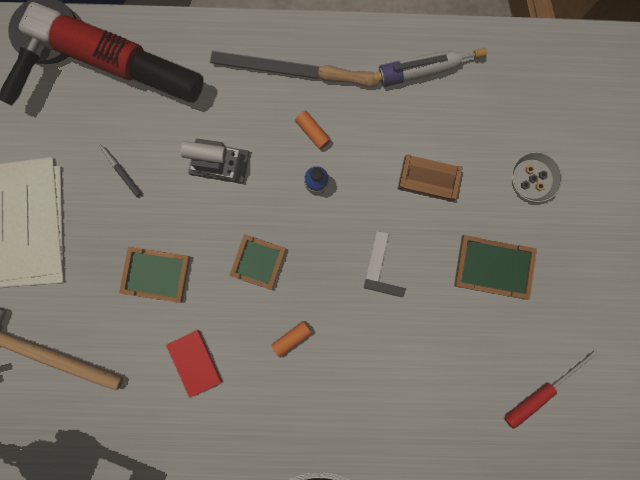

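View pics/side0.png

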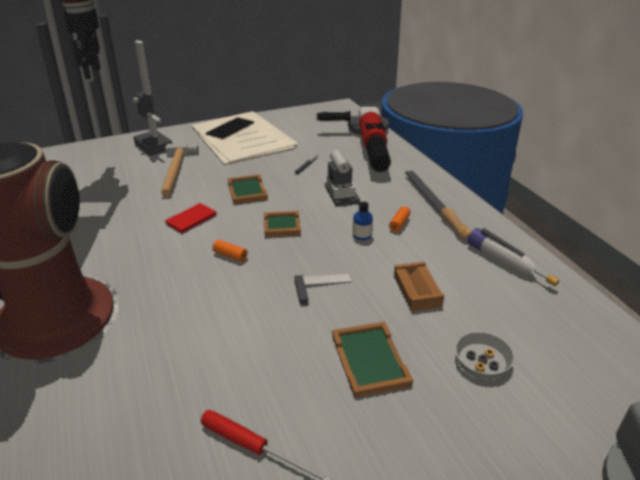

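The top view shows the stack at about (215,160), with the bright pin at (203,152). The cradle is at (431,178), the V-block tray at (259,262), the block tray at (155,275) and the plate tray at (497,267). The bottle is at (316,179) and the square at (385,265).
Candidates for the pin: grey cylinder (203,152), orange cylinders (312,130) and (291,339). For the plate: dark plate under the stack (219,165), red one (194,363). I choose the grey pin and the dark plate, and check them in a crop.

```bash
python3 - <<'E'
from h import *
p=manip.grab_frame('top'); f=cv2.cvtColor(p['frame'],cv2.COLOR_RGB2BGR)
q=manip.grab_frame('side'); g=cv2.cvtColor(q['frame'],cv2.COLOR_RGB2BGR)
a=cv2.resize(f[125:200,170:260],None,fx=5,fy=5,interpolation=cv2.INTER_CUBIC)
b=cv2.resize(g[140:215,310:370],None,fx=5,fy=5,interpolation=cv2.INTER_CUBIC)
cv2.imwrite('pics/stack.png',np.hstack([a,b]))
# trays, inner/outer corner montage
def crop(x,y): return cv2.resize(f[y-35:y+35,x-48:x+48],(400,292),interpolation=cv2.INTER_CUBIC)
cv2.imwrite('pics/trays.png',np.vstack([np.hstack([crop(431,178),crop(259,262)]),np.hstack([crop(155,275),crop(497,267)])]))
E
```

```text
(no output)
```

View pics/stack.png

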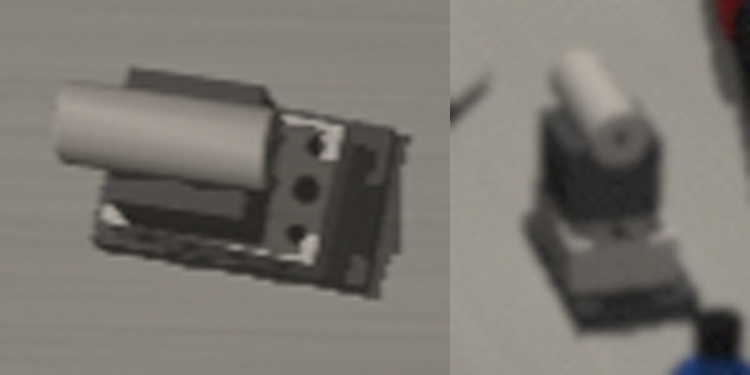

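View pics/trays.png

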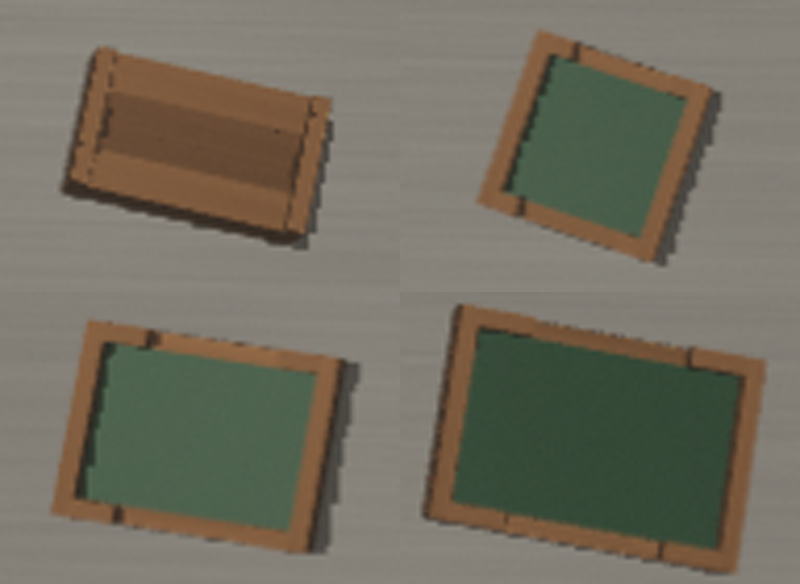

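The crop shows the bright cylinder in the dark V-block, on the drilled block, on the dark plate, with none of the orange or red look-alikes involved. Next I fit the poses from the corners I read off.

```bash
cat > fit.py <<'E'
from h import *
from scipy.optimize import least_squares
def box(hx,hy,z): return np.array([[hx,hy,z],[hx,-hy,z],[-hx,-hy,z],[-hx,hy,z]])/1
def place(P,pose):
    c,s=np.cos(pose[2]),np.sin(pose[2]); return np.c_[P[:,0]*c-P[:,1]*s+pose[0],P[:,0]*s+P[:,1]*c+pose[1],P[:,2]]
def fit(p,P,uv,guess):
    P=np.array(P,float);uv=np.array(uv,float)
    r=least_squares(lambda q:(proj(p,place(P,q))-uv).ravel(),guess,x_scale=[.01,.01,.1])
    return r.x,np.sqrt((r.fun**2).mean())
E
cat > run.py <<'E'
from fit import *
p=manip.grab_frame('top'); print('tips',manip.tcp_to_tips)
def tc(px,x0,y0,ox,oy): return (np.array(px,float)-[ox,oy]+.5)/(400/96)-.5+[x0-48,y0-35]
def sc(px): return (np.array(px,float)+.5)/5-.5+[170,125]
# image order TL,TR,BR,BL == (+x,+y),(+x,-y),(-x,-y),(-x,+y)
T={'cradle':(box(.030,.051,.028),tc([(103,47),(333,98),(305,236),(68,182)],431,178,0,0)),
'tray_vblock':(box(.039,.039,.015),tc([(540,30),(716,92),(655,262),(478,203)],259,262,400,0)),
'tray_block':(box(.0415,.054,.015),tc([(88,320),(345,358),(308,552),(50,514)],155,275,0,292)),
'tray_plate':(box(.046,.066,.015),tc([(460,304),(766,360),(735,572),(430,517)],497,267,400,292)),
'vblock':(box(.023,.023,.077)[[0,1]],sc([(130,67),(268,88)])),
'block':(box(.0255,.038,.037)[[1,2]],sc([(345,125),(315,265)])),
'plate':(box(.03,.05,.012)[[1,2]],sc([(394,128),(378,297)])),
'pin':(np.array([[0,.035,.0838],[0,-.035,.0838]]),sc([(58,122),(268,146)]))}
f=cv2.cvtColor(p['frame'],cv2.COLOR_RGB2BGR); big=cv2.resize(f[125:200,170:260],None,fx=8,fy=8,interpolation=cv2.INTER_CUBIC)
for k,(P,uv) in T.items():
    g=np.r_[unproj(p,uv.mean(0),P[0,2])[0,:2],-0.2]
    x,e=fit(p,P,uv,g); print(k,np.round(x,4),'rms px',round(e,2))
    if k in('vblock','block','plate','pin'):
        Q={'vblock':box(.023,.023,.077),'block':box(.0255,.038,.037),'plate':box(.03,.05,.012),'pin':box(.014,.035,.0838)}[k]
        w=((proj(p,place(Q,x))-[170,125]+.5)*8-.5).round().astype(int)
        cv2.polylines(big,[w],True,{'vblock':(0,255,0),'block':(255,255,0),'plate':(0,0,255),'pin':(255,0,255)}[k],1)
cv2.imwrite('pics/ov.png',big)
E
python3 run.py
```

```text
tips 0.025
cradle [ 0.6305 -0.1838 -0.2029] rms px 0.4
tray_vblock [ 0.4726  0.1173 -0.306 ] rms px 0.38
tray_block [ 0.4464  0.2978 -0.1254] rms px 0.4
tray_plate [ 0.4747 -0.3023 -0.1537] rms px 0.22
vblock [ 0.6478  0.2025 -0.1269] rms px 0.18
block [ 0.6479  0.1977 -0.1653] rms px 0.04
plate [ 0.6446  0.1938 -0.0535] rms px 0.38
pin [ 0.6491  0.2091 -0.0892] rms px 0.04
```

View pics/ov.png

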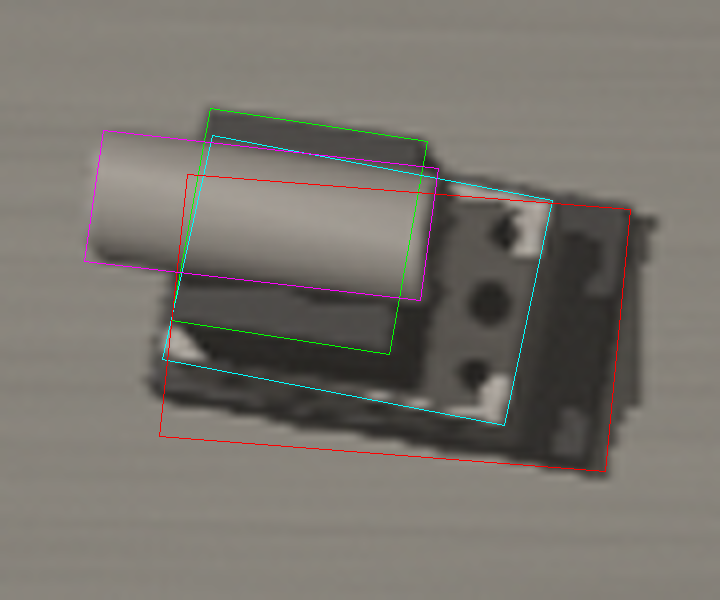

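```bash
cat > go.py <<'E'
import sys; from h import *
from scipy.spatial.transform import Rotation as Ro
def now():
    s=manip.state(); q=s['tool_rot']; R=Ro.from_quat(np.r_[q[1:],q[0]]).as_matrix(); return s,R
s,R=now(); psi=np.arctan2(R[1,1],R[0,1])
print('t',round(s['time'],2),'pos',np.round(s['tool_pos'],4),'psi',round(psi,3),'w',round(s['gripper_width'],3),'F',np.round(s['contact_force'],1),'g',round(s['grasp_force'],1),'tilt',round(R[2,2],4))
for a in sys.argv[1:]:   # x,y,z,psi
    x,y,z,ps=map(float,a.split(',')); d=R.T@(np.array([x,y,z])-s['tool_pos'])/.15
    dp=(ps-psi+np.pi/2)%np.pi-np.pi/2   # half-turn symmetric grasp
    print(a,'-> shift',np.round(d,3),'turn',round(-dp/(2*np.pi),4), 'q1-q6',round(np.arctan2(y,x)-(psi+dp),2))
E
python3 go.py .55,.2,.2,-.11
```

```text
t 1.25 pos [0.1484 0.6071 0.2563] psi 1.331 w 1.003 F [-0.4  0.1 -0.3] g 0.0 tilt -1.0
.55,.2,.2,-.11 -> shift [-3.245 -2.001  0.376] turn 0.2293 q1-q6 0.46
```

Emit:
arm_command:
  moves:
    - [-0.34, [-1, -0.62, 0.1], 0.229]
    - [-0.34, [-1, -0.62, 0.1], 0.229]
    - [-0.34, [-1, -0.62, 0.1], 0.229]
    - [-0.34, [-1, -0.62, 0.1], 0.229]
    - [-0.34, [-1, -0.62, 0.1], 0.229]
    - [-0.34, [-1, -0.62, 0.1], 0.229]
    - [-0.34, [-1, -0.62, 0.1], 0.229]
    - [-0.34, [-1, -0.62, 0.1], 0.229]
    - [-0.34, [-1, -0.62, 0.1], 0.229]
    - [-0.34, [-1, -0.62, 0.1], 0.229]
    - [-0.34, [-1, -0.62, 0.1], 0.229]
    - [-0.34, [-1, -0.62, 0.1], 0.229]
    - [-0.34, [-1, -0.62, 0.1], 0.229]

```text
time: 2.33
tool_pos: [0.2721, 0.4811, 0.2414]
tool_rot: [-0.0, 0.745, 0.668, 0.0]
contact_force: [0.4, 0.3, 0.6]
gripper_width: 0.331
grasp_force: 0.0
```

```bash
python3 go.py .55,.2,.15,-.11
```

```text
t 2.33 pos [0.2721 0.4811 0.2414] psi -0.109 w 0.331 F [0.4 0.3 0.6] g 0.0 tilt -1.0
.55,.2,.15,-.11 -> shift [-1.662  2.045  0.609] turn 0.0002 q1-q6 0.46
```

Emit:
arm_command:
  moves:
    - [-0.34, [-0.83, 1, 0.3], 0]
    - [-0.34, [-0.83, 1, 0.3], 0]
    - [-0.34, [-0.83, 1, 0.3], 0]
    - [-0.34, [-0.83, 1, 0.3], 0]
    - [-0.34, [-0.83, 1, 0.3], 0]

```text
time: 2.75
tool_pos: [0.4091, 0.3392, 0.1958]
tool_rot: [0.0, 0.744, 0.669, -0.0]
contact_force: [0.5, 0.7, 0.5]
gripper_width: 0.328
grasp_force: 0.0
```

Emit:
arm_command:
  moves:
    - [-0.34, [-0.83, 1, 0.3], 0]
    - [-0.34, [-0.83, 1, 0.3], 0]
    - [-0.34, [-0.83, 1, 0.3], 0]
    - [-0.34, [-0.83, 1, 0.3], 0]
    - [-0.34, [-0.83, 1, 0.3], 0]
    - [-0.34, [-0.83, 1, 0.3], 0]

```text
time: 3.25
tool_pos: [0.5461, 0.1969, 0.1497]
tool_rot: [0.001, 0.745, 0.667, -0.001]
contact_force: [-0.8, 0.2, -0.4]
gripper_width: 0.329
grasp_force: 0.0
```

```bash
python3 go.py .55,.2,.045,-.11
```

```text
t 3.25 pos [0.5461 0.1969 0.1497] psi -0.111 w 0.329 F [-0.8  0.2 -0.4] g 0.0 tilt -1.0
.55,.2,.045,-.11 -> shift [0.025 0.024 0.698] turn -0.0002 q1-q6 0.46
```

Emit:
arm_command:
  moves:
    - [-0.34, [0, 0, 0.3], 0]
    - [-0.34, [0, 0, 0.6], 0]
    - [-0.34, [0, 0, 0.7], 0]
    - [-0.34, [0, 0, 0.7], 0]
    - [-0.34, [0, 0, 0.72], 0]
    - [-0.34, [0, 0, 0.74], 0]
    - [-0.34, [0, 0, 0.76], 0]
    - [-0.34, [0, 0, 0.78], 0]
    - [-0.34, [0, 0, 0.8], 0]
    - [-0.34, [0, 0, 0.8], 0]

```text
time: 4.08
tool_pos: [0.5437, 0.2014, 0.0316]
tool_rot: [0.0, 0.744, 0.668, 0.0]
contact_force: [0.0, 0.2, -0.1]
gripper_width: 0.329
grasp_force: 0.0
```

Emit:
arm_command:
  moves:
    - [-0.34, [0, 0, 0.01], 0]
    - [-0.34, [0, 0, 0.02], 0]
    - [-0.34, [0, 0, 0.02], 0]

```text
time: 4.33
tool_pos: [0.5433, 0.2012, 0.0281]
tool_rot: [-0.0, 0.744, 0.668, -0.0]
contact_force: [-0.5, -0.1, -0.4]
gripper_width: 0.327
grasp_force: 0.0
```

Emit:
arm_command:
  moves:
    - [-0.34, [0, 0, 0.01], 0]
    - [-0.34, [0, 0, 0.02], 0]
    - [-0.34, [0, 0, 0.02], 0]
    - [-0.34, [0, 0, 0.02], 0]

```text
time: 4.67
tool_pos: [0.5434, 0.2012, 0.0251]
tool_rot: [-0.0, 0.744, 0.668, -0.0]
contact_force: [-0.0, 0.2, 1.3]
gripper_width: 0.328
grasp_force: 0.0
```

Emit:
arm_command:
  moves:
    - [-0.34, [0, 0, 0.007], 0]
    - [-0.34, [0, 0, 0.007], 0]
    - [-0.34, [0, 0, 0.007], 0]

```text
time: 4.92
tool_pos: [0.5438, 0.2013, 0.0247]
tool_rot: [0.0, 0.744, 0.668, 0.0]
contact_force: [0.4, -0.3, 3.5]
gripper_width: 0.325
grasp_force: 1.7
```

```bash
python3 go.py .649,.209,.17,-.11 .649,.209,.1055,-.11
```

```text
t 4.92 pos [0.5438 0.2013 0.0247] psi -0.108 w 0.325 F [ 0.4 -0.3  3.5] g 1.7 tilt -1.0
.649,.209,.17,-.11 -> shift [ 0.126  0.692 -0.968] turn 0.0003 q1-q6 0.42
.649,.209,.1055,-.11 -> shift [ 0.126  0.692 -0.538] turn 0.0003 q1-q6 0.42
```

Emit:
arm_command:
  moves:
    - [0.4, [0, 0, -0.3], 0]
    - [0.4, [0, 0, -0.6], 0]
    - [0.4, [0, 0, -0.95], 0]
    - [0.4, [0, 0, -0.98], 0]
    - [0.4, [0.126, 0.3, -0.98], 0]
    - [0.4, [0.126, 0.69, -0.98], 0]
    - [0.4, [0.126, 0.69, -0.98], 0]
    - [0.4, [0.126, 0.69, -0.98], 0]
    - [0.4, [0.126, 0.69, -0.98], 0]

```text
time: 5.67
tool_pos: [0.649, 0.2087, 0.1705]
tool_rot: [-0.0, 0.744, 0.668, -0.0]
contact_force: [0.4, -0.9, -0.9]
gripper_width: 0.701
grasp_force: 0.0
```

```bash
python3 go.py .649,.209,.12,-.11 .649,.209,.1055,-.11; python3 - <<'E'
from h import *
a=[]
for n,(x,y) in (('top',(215,150)),('side',(345,160))):
    p=manip.grab_frame(n); f=cv2.cvtColor(p['frame'],cv2.COLOR_RGB2BGR); a.append(cv2.resize(f[y-50:y+50,x-40:x+40],(400,500),interpolation=cv2.INTER_CUBIC))
cv2.imwrite('pics/ap.png',np.hstack(a))
E
```

```text
t 5.67 pos [0.649  0.2087 0.1705] psi -0.109 w 0.701 F [ 0.4 -0.9 -0.9] g 0.0 tilt -1.0
.649,.209,.12,-.11 -> shift [ 0.002 -0.     0.337] turn 0.0002 q1-q6 0.42
.649,.209,.1055,-.11 -> shift [ 0.002 -0.     0.433] turn 0.0002 q1-q6 0.42
```

View pics/ap.png

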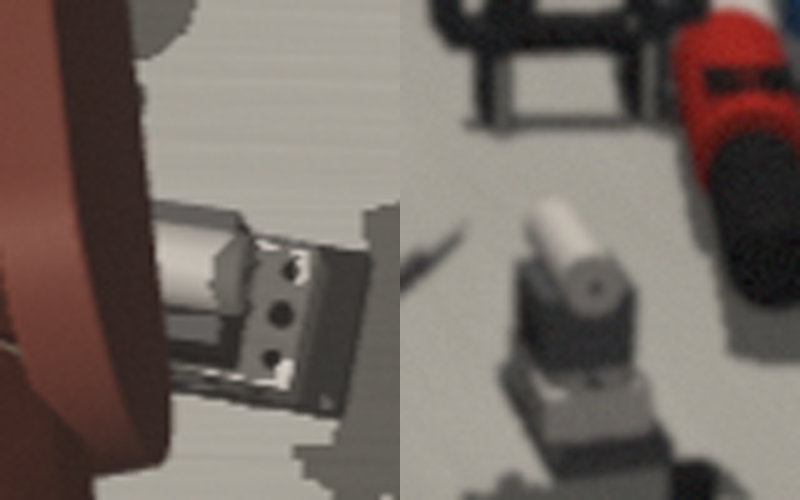

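The side crop shows the open fingers (about 490 and 640 across) astride the pin (about 565) in line with its axis; I descend and grip.

Emit:
arm_command:
  moves:
    - [0.4, [0, 0, 0.2], 0]
    - [0.4, [0, 0, 0.34], 0]
    - [0.4, [0, 0, 0.4], 0]
    - [0.4, [0, 0, 0.433], 0]
    - [0.4, [0, 0, 0.433], 0]
    - [-0.1, [0, 0, 0.433], 0]
    - [-0.3, [0, 0, 0.433], 0]
    - [-1, [0, 0, 0.433], 0]
    - [-1, [0, 0, 0.433], 0]
    - [-1, [0, 0, 0.433], 0]
    - [-1, [0, 0, 0.433], 0]
    - [-1, [0, 0, 0.433], 0]
    - [-1, [0, 0, 0.433], 0]

```text
time: 6.85
tool_pos: [0.6506, 0.2091, 0.109]
tool_rot: [0.002, 0.744, 0.668, 0.002]
contact_force: [4.4, -0.3, 5.6]
gripper_width: 0.291
grasp_force: 59.2
```

```bash
python3 go.py .649,.209,.17,-.11 .6305,-.1838,.17,-.203
```

```text
t 6.85 pos [0.6506 0.2091 0.109 ] psi -0.108 w 0.291 F [ 4.4 -0.3  5.6] g 59.2 tilt -1.0
.649,.209,.17,-.11 -> shift [-0.001 -0.008 -0.407] turn 0.0003 q1-q6 0.42
.6305,-.1838,.17,-.203 -> shift [-2.618  0.151 -0.41 ] turn 0.0151 q1-q6 -0.08
```

Emit:
arm_command:
  moves:
    - [0.0, [0, 0, 0], 0]
    - [0.0, [0, 0, 0], 0]
    - [0.0, [0, 0, 0], 0]
    - [0.0, [0, 0, 0], 0]
    - [0.0, [0, 0, 0], 0]

```text
time: 7.27
tool_pos: [0.6476, 0.2089, 0.1053]
tool_rot: [-0.001, 0.744, 0.668, -0.001]
contact_force: [-0.0, -0.3, 0.6]
gripper_width: 0.499
grasp_force: 0.0
```

Emit:
arm_command:
  moves:
    - [0.0, [0, 0, 0.007], 0]
    - [0.0, [0, 0, 0.013], 0]
    - [0.0, [0, 0, 0.013], 0]
    - [0.0, [0, 0, 0.013], 0]

```text
time: 7.6
tool_pos: [0.6483, 0.2089, 0.1041]
tool_rot: [-0.0, 0.744, 0.668, -0.0]
contact_force: [0.3, 0.1, 0.5]
gripper_width: 0.498
grasp_force: 0.0
```

Emit:
arm_command:
  moves:
    - [0.0, [0, 0, 0.007], 0]
    - [0.0, [0, 0, 0.015], 0]
    - [0.0, [0, 0, 0.015], 0]
    - [0.0, [0, 0, 0.015], 0]

```text
time: 7.93
tool_pos: [0.6483, 0.2089, 0.102]
tool_rot: [-0.0, 0.744, 0.668, -0.0]
contact_force: [0.4, -0.5, 0.1]
gripper_width: 0.5
grasp_force: 0.0
```

Emit:
arm_command:
  moves:
    - [0.0, [0, 0, 0.006], 0]
    - [0.0, [0, 0, 0.006], 0]
    - [0.0, [0, 0, 0.006], 0]

```text
time: 8.18
tool_pos: [0.6484, 0.2089, 0.1011]
tool_rot: [-0.0, 0.744, 0.668, -0.0]
contact_force: [-0.6, 0.0, 0.5]
gripper_width: 0.498
grasp_force: 0.0
```

Emit:
arm_command:
  moves:
    - [0.0, [0, 0, -0.006], 0]
    - [-0.2, [0, 0, -0.006], 0]
    - [-0.3, [0, 0, -0.006], 0]
    - [-0.4, [0, 0, -0.006], 0]
    - [-0.5, [0, 0, -0.006], 0]
    - [-1, [0, 0, -0.006], 0]
    - [-1, [0, 0, -0.006], 0]
    - [-1, [0, 0, -0.006], 0]
    - [-1, [0, 0, -0.006], 0]

```text
time: 8.93
tool_pos: [0.65, 0.2089, 0.1034]
tool_rot: [0.001, 0.744, 0.668, 0.002]
contact_force: [6.1, -0.6, 0.9]
gripper_width: 0.302
grasp_force: 59.2
```

Emit:
arm_command:
  moves:
    - [-1, [0, 0.01, -0.01], 0]
    - [-1, [0, 0.01, -0.03], 0]
    - [-1, [0, 0.01, -0.05], 0]
    - [-1, [0, 0.01, -0.05], 0]
    - [-1, [0, 0.01, -0.05], 0]

```text
time: 9.35
tool_pos: [0.6487, 0.2088, 0.1085]
tool_rot: [-0.001, 0.744, 0.668, -0.001]
contact_force: [0.6, 0.4, -2.9]
gripper_width: 0.299
grasp_force: 59.2
```

Emit:
arm_command:
  moves:
    - [-1, [0, 0, -0.08], 0]
    - [-1, [0, 0, -0.18], 0]
    - [-1, [0, 0, -0.3], 0]
    - [-1, [0, 0, -0.4], 0]
    - [-1, [0, 0, -0.45], 0]
    - [-1, [0, 0, -0.45], 0]

```text
time: 9.85
tool_pos: [0.6518, 0.2092, 0.1817]
tool_rot: [0.002, 0.744, 0.668, 0.003]
contact_force: [-0.3, 0.2, -4.2]
gripper_width: 0.299
grasp_force: 59.4
```

```bash
python3 go.py .6305,-.1838,.176,-.203; python3 - <<'E'
from h import *
p=manip.grab_frame('side'); f=cv2.cvtColor(p['frame'],cv2.COLOR_RGB2BGR); cv2.imwrite('pics/lift.png',cv2.resize(f[80:220,290:400],None,fx=4,fy=4,interpolation=cv2.INTER_CUBIC))
E
```

```text
t 9.85 pos [0.6518 0.2092 0.1817] psi -0.108 w 0.299 F [-0.3  0.2 -4.2] g 59.4 tilt -1.0
.6305,-.1838,.176,-.203 -> shift [-2.62   0.141  0.033] turn 0.0152 q1-q6 -0.08
```

View pics/lift.png

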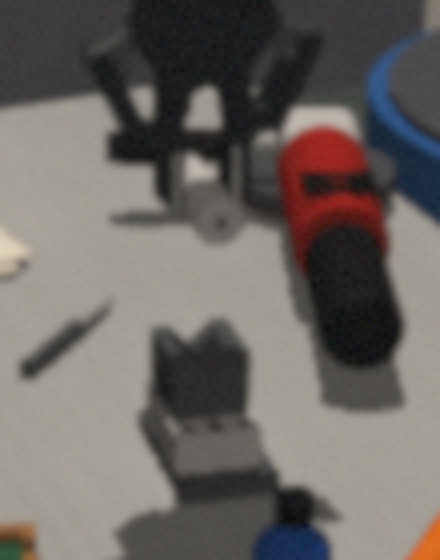

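The lifted pin at crop (205,205) sits level in the fingers, and the V-block stays on its stack at (200,375). I carry the pin to the cradle.

Emit:
arm_command:
  moves:
    - [-1, [-0.1, 0, 0.03], 0.015]
    - [-1, [-0.3, 0, 0.03], 0.015]
    - [-1, [-0.55, 0, 0.03], 0.015]
    - [-1, [-0.8, 0, 0.03], 0.015]
    - [-1, [-0.95, 0, 0.03], 0.015]

```text
time: 10.32
tool_pos: [0.6332, 0.0641, 0.1709]
tool_rot: [-0.0, 0.775, 0.632, -0.002]
contact_force: [0.5, -0.2, -4.2]
gripper_width: 0.301
grasp_force: 59.5
```

Emit:
arm_command:
  moves:
    - [-1, [-0.25, 0, 0], 0]
    - [-1, [-0.5, 0.0, 0], 0]
    - [-1, [-0.75, 0.0, 0], 0]
    - [-1, [-0.9, 0.0, 0], 0]

```text
time: 10.65
tool_pos: [0.6058, -0.0682, 0.1711]
tool_rot: [-0.001, 0.775, 0.631, -0.001]
contact_force: [-0.1, -1.0, -3.8]
gripper_width: 0.294
grasp_force: 59.5
```

```bash
python3 go.py .6305,-.1838,.12,-.203
```

```text
t 10.65 pos [ 0.6058 -0.0682  0.1711] psi -0.204 w 0.294 F [-0.1 -1.  -3.8] g 59.5 tilt -1.0
.6305,-.1838,.12,-.203 -> shift [-0.721  0.319  0.341] turn -0.0002 q1-q6 -0.08
```

Emit:
arm_command:
  moves:
    - [-1, [-0.25, 0.1, 0], 0]
    - [-1, [-0.5, 0.2, 0], 0]
    - [-1, [-0.68, 0.3, 0.1], 0]
    - [-1, [-0.72, 0.32, 0.25], 0]
    - [-1, [-0.72, 0.32, 0.34], 0]
    - [-1, [-0.72, 0.32, 0.34], 0]
    - [-1, [-0.72, 0.32, 0.34], 0]

```text
time: 11.23
tool_pos: [0.6312, -0.1791, 0.119]
tool_rot: [-0.002, 0.775, 0.632, -0.001]
contact_force: [-0.2, 0.1, -3.6]
gripper_width: 0.303
grasp_force: 59.8
```

```bash
python3 go.py .6305,-.1838,.056,-.203 .6305,-.1838,.0495,-.203; python3 - <<'E'
from h import *
a=[]
for n,(x,y) in (('top',(431,170)),('side',(418,265))):
    p=manip.grab_frame(n); f=cv2.cvtColor(p['frame'],cv2.COLOR_RGB2BGR); a.append(cv2.resize(f[y-60:y+60,x-40:x+40],(400,600),interpolation=cv2.INTER_CUBIC))
cv2.imwrite('pics/cr.png',np.hstack(a))
E
```

```text
t 11.23 pos [ 0.6312 -0.1791  0.119 ] psi -0.201 w 0.303 F [-0.2  0.1 -3.6] g 59.8 tilt -1.0
.6305,-.1838,.056,-.203 -> shift [-0.032  0.004  0.42 ] turn 0.0002 q1-q6 -0.08
.6305,-.1838,.0495,-.203 -> shift [-0.032  0.004  0.463] turn 0.0002 q1-q6 -0.08
```

View pics/cr.png

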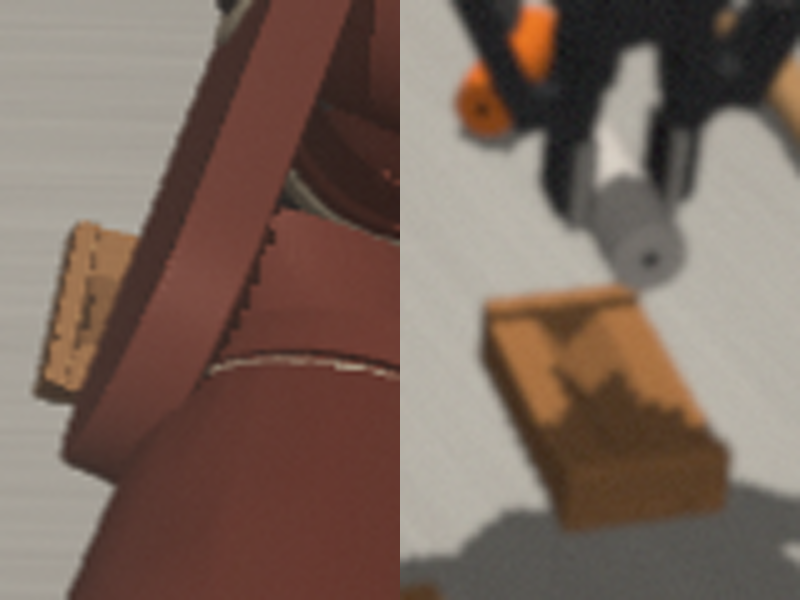

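```bash
python3 - <<'E'
from h import *
p=manip.grab_frame('side')
for dz in (0,-.005): print(proj(p,[[.6312-.0071,-.179-.0343,.0994+dz],[.6312-.0071,-.179-.0393,.0994+dz]]).round(1).tolist())
print('seen',(378+250.5/5-.5),205+258.5/5-.5)
E
```

```text
[[426.9, 257.8], [428.5, 259.4]]
[[426.6, 260.1], [428.2, 261.8]]
seen 427.6 256.2
```

The side crop shows the pin end at (650,258) above the near side of the cradle, in line with its groove and level with the prediction. I lower it in slow steps, watching the force.

Emit:
arm_command:
  moves:
    - [-1, [-0.03, 0, 0.1], 0]
    - [-1, [-0.03, 0, 0.22], 0]
    - [-1, [-0.03, 0, 0.33], 0]
    - [-1, [-0.03, 0, 0.39], 0]
    - [-1, [-0.03, 0, 0.41], 0]
    - [-1, [-0.03, 0, 0.43], 0]
    - [-1, [-0.03, 0, 0.44], 0]
    - [-1, [-0.03, 0, 0.44], 0]
    - [-1, [-0.03, 0, 0.44], 0]

```text
time: 12.13
tool_pos: [0.6327, -0.1853, 0.0567]
tool_rot: [0.001, 0.775, 0.632, 0.0]
contact_force: [-0.3, -1.0, -4.0]
gripper_width: 0.3
grasp_force: 59.9
```

Emit:
arm_command:
  moves:
    - [-1, [0, 0, 0.007], 0]
    - [-1, [0, 0, 0.014], 0]
    - [-1, [0, 0, 0.014], 0]
    - [-1, [0, 0, 0.014], 0]

```text
time: 12.47
tool_pos: [0.6319, -0.185, 0.0535]
tool_rot: [0.0, 0.775, 0.632, 0.0]
contact_force: [-0.1, 0.4, -3.2]
gripper_width: 0.295
grasp_force: 59.9
```

Emit:
arm_command:
  moves:
    - [-1, [0, -0.007, 0.008], 0]
    - [-1, [0, -0.007, 0.015], 0]
    - [-1, [0, -0.007, 0.015], 0]
    - [-1, [0, -0.007, 0.015], 0]

```text
time: 12.8
tool_pos: [0.6312, -0.1849, 0.0515]
tool_rot: [0.0, 0.775, 0.632, 0.0]
contact_force: [0.1, -0.2, -3.4]
gripper_width: 0.3
grasp_force: 60.1
```

Emit:
arm_command:
  moves:
    - [-1, [0, 0, 0.007], 0]
    - [-1, [0, 0, 0.01], 0]
    - [-1, [0, 0, 0.01], 0]

```text
time: 13.05
tool_pos: [0.6318, -0.1851, 0.0508]
tool_rot: [0.001, 0.775, 0.632, 0.001]
contact_force: [2.0, -0.4, 1.2]
gripper_width: 0.297
grasp_force: 60.3
```

Emit:
arm_command:
  moves:
    - [-1, [0, 0.007, 0.007], 0]
    - [-1, [0, 0.007, 0.007], 0]
    - [-0.3, [0, 0.007, 0.007], 0]
    - [-0.2, [0, 0.007, 0.007], 0]
    - [0, [0, 0.007, 0.007], 0]
    - [0.2, [0, 0.007, 0.007], 0]
    - [0.2, [0, 0.007, 0.007], 0]
    - [0.2, [0, 0.007, -0.1], 0]
    - [0.2, [0, 0.007, -0.35], 0]
    - [0.2, [0, 0.007, -0.6], 0]
    - [0.2, [0, 0.007, -0.8], 0]
    - [0.2, [0, 0.007, -0.8], 0]

```text
time: 14.05
tool_pos: [0.6358, -0.1866, 0.1791]
tool_rot: [0.006, 0.775, 0.632, 0.003]
contact_force: [0.7, -0.7, 1.0]
gripper_width: 0.603
grasp_force: 0.0
```

```bash
python3 go.py .648,.2025,.17,-.127; python3 - <<'E'
from h import *
p=manip.grab_frame('side'); f=cv2.cvtColor(p['frame'],cv2.COLOR_RGB2BGR)
a=cv2.resize(f[240:330,380:455],(400,480),interpolation=cv2.INTER_CUBIC)
q=manip.grab_frame('top'); f=cv2.cvtColor(q['frame'],cv2.COLOR_RGB2BGR)
b=cv2.resize(f[130:200,175:255],(400,350),interpolation=cv2.INTER_CUBIC)
b=np.vstack([b,np.zeros((130,400,3),np.uint8)]); cv2.imwrite('pics/after1.png',np.hstack([a,b]))
E
```

```text
t 14.05 pos [ 0.6358 -0.1866  0.1791] psi -0.202 w 0.603 F [ 0.7 -0.7  1. ] g 0.0 tilt -0.9999
.648,.2025,.17,-.127 -> shift [ 2.557 -0.442  0.047] turn -0.0119 q1-q6 0.43
```

View pics/after1.png

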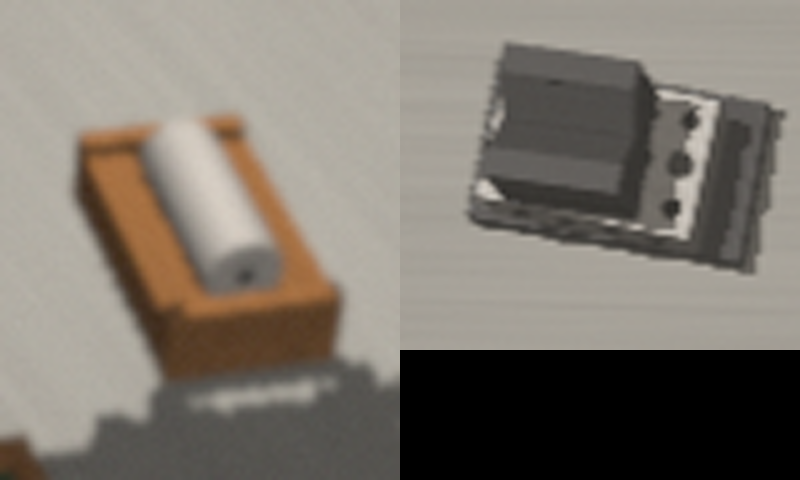

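The pin lies along the cradle groove between its stops (crop 165–280, 125–290). In the top crop the V-block's upper face is at (505,43), (640,63), (619,193) and (485,172); I refit it from these corners.

```bash
python3 - <<'E'
from fit import *
p=manip.grab_frame('top')
sc=lambda px:(np.array(px,float)-[400,0]+.5)/5-.5+[175,130]
for k,P,uv in (('vblock',box(.023,.023,.077),sc([(505,43),(641,63),(619,194),(485,172)])),
 ('block',box(.0255,.038,.037)[[1,2]],sc([(718,98),(690,240)])),('plate',box(.03,.05,.012)[[1,2]],sc([(781,107),(752,268)]))):
    print(k,fit(p,P,uv,[.648,.2,-.12]))
E
python3 go.py .648,.2025,.17,-.127
```

```text
vblock (array([ 0.64817159,  0.20231425, -0.11947458]), np.float64(0.30818571968987096))
block (array([ 0.64761692,  0.19820235, -0.14930341]), np.float64(0.07528727067289281))
plate (array([ 0.64877827,  0.19143653, -0.13545873]), np.float64(0.070711753098912))
t 14.2 pos [ 0.6317 -0.1849  0.1697] psi -0.202 w 0.598 F [-0.4  0.3  0.7] g 0.0 tilt -1.0
.648,.2025,.17,-.127 -> shift [ 2.552e+00 -4.120e-01 -2.000e-03] turn -0.0119 q1-q6 0.43
```

Emit:
arm_command:
  moves:
    - [0.8, [0.25, -0.05, 0], -0.012]
    - [0.8, [0.5, -0.1, 0], -0.012]
    - [0.8, [0.75, -0.15, 0], -0.012]
    - [0.8, [1, -0.2, 0], -0.012]
    - [0.8, [1, -0.2, 0], -0.012]

```text
time: 14.62
tool_pos: [0.6307, -0.0259, 0.1666]
tool_rot: [-0.003, 0.749, 0.663, -0.001]
contact_force: [0.4, -0.3, 0.9]
gripper_width: 0.902
grasp_force: 0.0
```

Emit:
arm_command:
  moves:
    - [0.8, [0.25, 0, 0], 0]
    - [0.8, [0.5, 0, 0], 0]
    - [0.8, [0.75, 0, 0], 0]
    - [0.8, [1, 0, 0], 0]
    - [0.8, [1, 0, 0], 0]

```text
time: 15.03
tool_pos: [0.6504, 0.1222, 0.1671]
tool_rot: [-0.002, 0.749, 0.663, -0.001]
contact_force: [0.8, -0.4, 0.3]
gripper_width: 0.899
grasp_force: 0.0
```

```bash
python3 go.py .648,.2025,.17,-.14
```

```text
t 15.03 pos [0.6504 0.1222 0.1671] psi -0.121 w 0.899 F [ 0.8 -0.4  0.3] g 0.0 tilt -1.0
.648,.2025,.17,-.14 -> shift [ 0.53  -0.08  -0.018] turn 0.003 q1-q6 0.44
```

Emit:
arm_command:
  moves:
    - [0.8, [0.25, -0.03, 0], 0]
    - [0.8, [0.5, -0.07, 0], 0]
    - [0.8, [0.53, -0.07, 0], 0]
    - [0.8, [0.53, -0.07, 0], 0]
    - [0.8, [0.53, -0.07, 0.15], 0]
    - [0.8, [0.53, -0.07, 0.3], 0]
    - [0.8, [0.53, -0.07, 0.45], 0]
    - [0.8, [0.53, -0.07, 0.55], 0]
    - [0.8, [0.53, -0.07, 0.62], 0]
    - [0.8, [0.53, -0.07, 0.62], 0]
    - [0.8, [0.53, -0.07, 0.62], 0]

```text
time: 15.95
tool_pos: [0.6511, 0.1962, 0.0762]
tool_rot: [-0.0, 0.751, 0.661, -0.001]
contact_force: [-0.1, -0.4, 0.9]
gripper_width: 0.9
grasp_force: 0.0
```

Emit:
arm_command:
  moves:
    - [0.5, [0, 0, 0], 0]
    - [0.3, [0, 0, 0], 0]
    - [0.2, [0, 0, 0], 0]
    - [0.1, [0, 0, 0], 0]
    - [0, [0, 0, 0], 0]
    - [-0.1, [0, 0, 0], 0]
    - [-1, [0, 0, 0], 0]
    - [-1, [0, 0, 0], 0]
    - [-1, [0, 0, 0], 0]

```text
time: 16.7
tool_pos: [0.6514, 0.1973, 0.0783]
tool_rot: [-0.0, 0.75, 0.661, 0.0]
contact_force: [-3.7, 0.8, 5.6]
gripper_width: 0.521
grasp_force: 64.0
```

Emit:
arm_command:
  moves:
    - [-1, [0, 0, -0.03], 0]
    - [-1, [0, 0, -0.05], 0]
    - [-1, [0, 0, -0.05], 0]
    - [-1, [0, 0, -0.05], 0]

```text
time: 17.03
tool_pos: [0.6508, 0.1968, 0.0834]
tool_rot: [-0.0, 0.75, 0.661, -0.0]
contact_force: [0.1, 0.2, -4.5]
gripper_width: 0.526
grasp_force: 62.8
```

Emit:
arm_command:
  moves:
    - [-1, [0, 0, -0.05], 0]
    - [-1, [0, 0, -0.12], 0]
    - [-1, [0, 0, -0.22], 0]
    - [-1, [0, 0, -0.33], 0]
    - [-1, [0, 0, -0.4], 0]
    - [-1, [0, 0, -0.4], 0]
    - [-1, [0, 0, -0.4], 0]

```text
time: 17.62
tool_pos: [0.6522, 0.1972, 0.1464]
tool_rot: [0.001, 0.75, 0.661, 0.001]
contact_force: [-0.3, -0.1, -6.1]
gripper_width: 0.523
grasp_force: 62.9
```

```bash
python3 go.py .4735,.112,.14,-.306; python3 - <<'E'
from h import *
p=manip.grab_frame('side'); f=cv2.cvtColor(p['frame'],cv2.COLOR_RGB2BGR); cv2.imwrite('pics/lift2.png',cv2.resize(f[100:220,290:400],None,fx=4,fy=4,interpolation=cv2.INTER_CUBIC))
E
```

```text
t 17.62 pos [0.6522 0.1972 0.1464] psi -0.127 w 0.523 F [-0.3 -0.1 -6.1] g 62.9 tilt -1.0
.4735,.112,.14,-.306 -> shift [-0.714 -1.11   0.038] turn 0.0285 q1-q6 0.54
```

View pics/lift2.png

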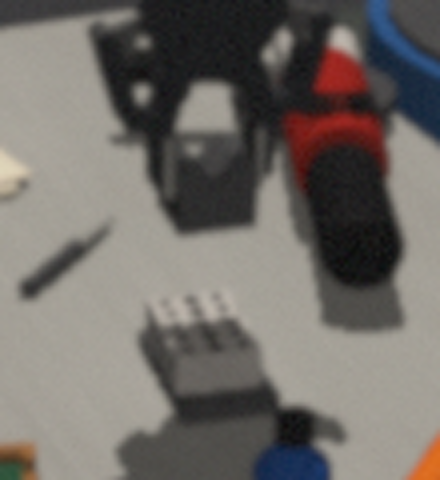

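Emit:
arm_command:
  moves:
    - [-1, [-0.1, -0.15, 0], 0.028]
    - [-1, [-0.25, -0.38, 0], 0.028]
    - [-1, [-0.4, -0.62, 0], 0.028]
    - [-1, [-0.55, -0.85, 0], 0.028]
    - [-1, [-0.65, -0.98, 0], 0.028]
    - [-1, [-0.65, -0.98, 0], 0.028]

```text
time: 18.17
tool_pos: [0.487, 0.1171, 0.1406]
tool_rot: [-0.002, 0.806, 0.592, -0.004]
contact_force: [0.8, -0.1, -6.9]
gripper_width: 0.523
grasp_force: 63.8
```

```bash
python3 go.py .472,.1125,.08,-.306
```

```text
t 18.17 pos [0.487  0.1171 0.1406] psi -0.304 w 0.523 F [ 0.8 -0.1 -6.9] g 63.8 tilt -1.0
.472,.1125,.08,-.306 -> shift [-0.057 -0.083  0.405] turn 0.0004 q1-q6 0.54
```

Emit:
arm_command:
  moves:
    - [-1, [-0.03, -0.06, 0.05], 0]
    - [-1, [-0.03, -0.06, 0.15], 0]
    - [-1, [-0.03, -0.06, 0.28], 0]
    - [-1, [-0.03, -0.06, 0.38], 0]
    - [-1, [-0.03, -0.06, 0.38], 0]
    - [-1, [-0.03, -0.06, 0.38], 0]

```text
time: 18.67
tool_pos: [0.4818, 0.1171, 0.0856]
tool_rot: [-0.001, 0.806, 0.592, -0.002]
contact_force: [-0.2, 0.4, -5.1]
gripper_width: 0.526
grasp_force: 63.7
```

```bash
python3 go.py .472,.1125,.055,-.306 .472,.1125,.049,-.306; python3 - <<'E'
from h import *
a=[]
for n,(x,y) in (('top',(259,262)),('side',(282,210))):
    p=manip.grab_frame(n); f=cv2.cvtColor(p['frame'],cv2.COLOR_RGB2BGR); a.append(cv2.resize(f[y-50:y+40,x-40:x+40],(400,450),interpolation=cv2.INTER_CUBIC))
cv2.imwrite('pics/tv.png',np.hstack(a))
E
```

```text
t 18.67 pos [0.4818 0.1171 0.0856] psi -0.303 w 0.526 F [-0.2  0.4 -5.1] g 63.7 tilt -1.0
.472,.1125,.055,-.306 -> shift [-0.049 -0.052  0.205] turn 0.0005 q1-q6 0.54
.472,.1125,.049,-.306 -> shift [-0.048 -0.052  0.245] turn 0.0005 q1-q6 0.54
```

View pics/tv.png

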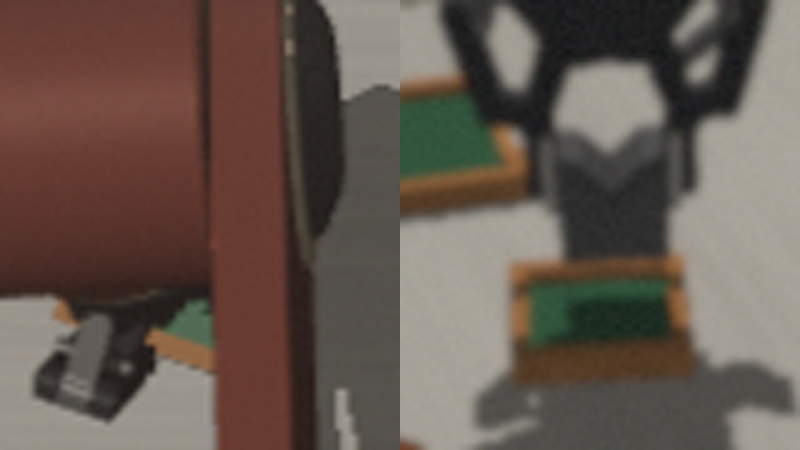

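The side crop shows the V-block (front edge about 565–668) over the tray (512–690), slightly right of centre, as the remaining shift predicts.

Emit:
arm_command:
  moves:
    - [-1, [-0.03, -0.03, 0], 0]
    - [-1, [-0.048, -0.052, 0.03], 0]
    - [-1, [-0.048, -0.052, 0.1], 0]
    - [-1, [-0.048, -0.052, 0.16], 0]
    - [-1, [-0.048, -0.052, 0.2], 0]
    - [-1, [-0.048, -0.052, 0.2], 0]
    - [-1, [-0.048, -0.052, 0.2], 0]

```text
time: 19.35
tool_pos: [0.4729, 0.1126, 0.0562]
tool_rot: [-0.001, 0.806, 0.592, -0.001]
contact_force: [-0.7, -0.2, -6.1]
gripper_width: 0.53
grasp_force: 63.7
```

Emit:
arm_command:
  moves:
    - [-1, [0, 0, 0.01], 0]
    - [-1, [0, 0, 0.018], 0]
    - [-1, [0, 0, 0.018], 0]
    - [-1, [0, 0, 0.018], 0]

```text
time: 19.68
tool_pos: [0.4738, 0.1127, 0.0548]
tool_rot: [0.0, 0.806, 0.592, 0.0]
contact_force: [0.7, -0.1, -5.5]
gripper_width: 0.527
grasp_force: 63.7
```

```bash
python3 go.py .472,.1125,.049,-.306
```

```text
t 19.68 pos [0.4738 0.1127 0.0548] psi -0.303 w 0.527 F [ 0.7 -0.1 -5.5] g 63.7 tilt -1.0
.472,.1125,.049,-.306 -> shift [-0.005 -0.011  0.039] turn 0.0006 q1-q6 0.54
```

Emit:
arm_command:
  moves:
    - [-1, [0, -0.006, 0.01], 0]
    - [-1, [0, -0.006, 0.02], 0]
    - [-1, [0, -0.006, 0.03], 0]
    - [-1, [0, -0.006, 0.03], 0]
    - [-1, [0, -0.006, 0.03], 0]

```text
time: 20.1
tool_pos: [0.4725, 0.1129, 0.0499]
tool_rot: [-0.0, 0.806, 0.592, -0.0]
contact_force: [0.4, -0.2, -5.6]
gripper_width: 0.525
grasp_force: 63.7
```

Emit:
arm_command:
  moves:
    - [-1, [0, 0, 0.008], 0]
    - [-1, [0, 0, 0.012], 0]
    - [-1, [0, 0, 0.012], 0]
    - [-1, [0, 0, 0.012], 0]

```text
time: 20.43
tool_pos: [0.473, 0.1129, 0.0493]
tool_rot: [-0.0, 0.806, 0.592, -0.0]
contact_force: [-5.5, 0.1, 5.6]
gripper_width: 0.527
grasp_force: 65.2
```

Emit:
arm_command:
  moves:
    - [0.1, [0, 0, 0], 0]
    - [0.2, [0, 0, 0], 0]
    - [0.3, [0, 0, 0], 0]
    - [0.5, [0, 0, 0], 0]
    - [0.6, [0, 0, 0], 0]
    - [0.6, [0, 0, 0], 0]
    - [0.6, [0, 0, -0.1], 0]
    - [0.6, [0, 0, -0.3], 0]
    - [0.6, [0, 0, -0.55], 0]
    - [0.6, [0, 0, -0.7], 0]
    - [0.6, [0, 0, -0.7], 0]

```text
time: 21.35
tool_pos: [0.4765, 0.1133, 0.1599]
tool_rot: [0.003, 0.806, 0.592, 0.005]
contact_force: [0.3, -0.4, 0.3]
gripper_width: 0.798
grasp_force: 0.0
```

```bash
python3 go.py .649,.1985,.16,-.15; python3 - <<'E'
from h import *
p=manip.grab_frame('side'); f=cv2.cvtColor(p['frame'],cv2.COLOR_RGB2BGR)
a=cv2.resize(f[190:245,250:315],(520,440),interpolation=cv2.INTER_CUBIC)
cv2.imwrite('pics/after2.png',a)
E
```

```text
t 21.35 pos [0.4765 0.1133 0.1599] psi -0.303 w 0.798 F [ 0.3 -0.4  0.3] g 0.0 tilt -0.9999
.649,.1985,.16,-.15 -> shift [0.885 0.928 0.014] turn -0.0243 q1-q6 0.45
```

View pics/after2.png

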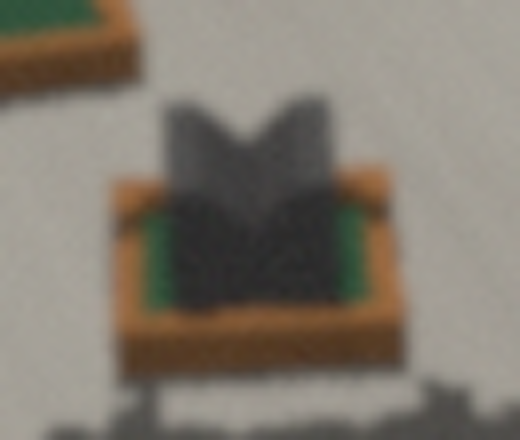

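The V-block stands groove up, flat inside its tray, with green felt on both sides (crop 165–345, 95–305). Now the drilled block.

Emit:
arm_command:
  moves:
    - [1, [0.2, 0.2, 0], -0.024]
    - [1, [0.4, 0.42, 0], -0.024]
    - [1, [0.6, 0.62, 0], -0.024]
    - [1, [0.8, 0.83, 0], -0.024]
    - [1, [0.9, 0.95, 0], -0.024]
    - [1, [0.9, 0.95, 0.1], -0.024]
    - [1, [0.9, 0.95, 0.2], -0.024]
    - [1, [0.9, 0.95, 0.2], -0.024]
    - [1, [0.9, 0.95, 0.2], -0.024]

```text
time: 22.15
tool_pos: [0.6458, 0.1984, 0.1194]
tool_rot: [-0.002, 0.759, 0.651, -0.003]
contact_force: [0.3, 0.1, 0.0]
gripper_width: 0.996
grasp_force: 0.0
```

```bash
python3 go.py .649,.1985,.038,-.15
```

```text
t 22.15 pos [0.6458 0.1984 0.1194] psi -0.152 w 0.996 F [0.3 0.1 0. ] g 0.0 tilt -1.0
.649,.1985,.038,-.15 -> shift [0.005 0.024 0.542] turn -0.0003 q1-q6 0.45
```

Emit:
arm_command:
  moves:
    - [1, [0, 0.01, 0.15], 0]
    - [1, [0, 0.01, 0.3], 0]
    - [1, [0, 0.01, 0.42], 0]
    - [1, [0, 0.01, 0.5], 0]
    - [1, [0, 0.01, 0.5], 0]
    - [1, [0, 0.01, 0.5], 0]
    - [1, [0, 0.01, 0.5], 0]

```text
time: 22.73
tool_pos: [0.6512, 0.1992, 0.05]
tool_rot: [0.001, 0.759, 0.651, 0.001]
contact_force: [-0.7, -0.6, 0.0]
gripper_width: 0.997
grasp_force: 0.0
```

```bash
python3 go.py .649,.1985,.038,-.15
```

```text
t 22.73 pos [0.6512 0.1992 0.05  ] psi -0.152 w 0.997 F [-0.7 -0.6  0. ] g 0.0 tilt -1.0
.649,.1985,.038,-.15 -> shift [-0.007 -0.014  0.08 ] turn -0.0003 q1-q6 0.45
```

Emit:
arm_command:
  moves:
    - [1, [0, -0.01, 0.04], 0]
    - [1, [0, -0.01, 0.075], 0]
    - [1, [0, -0.01, 0.075], 0]
    - [0.7, [0, -0.01, 0.075], 0]
    - [0.5, [0, -0.01, 0.075], 0]
    - [0.35, [0, -0.01, 0.075], 0]
    - [0.25, [0, -0.01, 0.075], 0]
    - [0.2, [0, -0.01, 0.075], 0]
    - [0.1, [0, -0.01, 0.075], 0]
    - [0, [0, -0.01, 0.075], 0]
    - [-1, [0, -0.01, 0.075], 0]
    - [-1, [0, -0.01, 0.075], 0]
    - [-1, [0, -0.01, 0.075], 0]

```text
time: 23.82
tool_pos: [0.6503, 0.1994, 0.0384]
tool_rot: [0.001, 0.759, 0.651, 0.001]
contact_force: [3.7, -1.1, 5.1]
gripper_width: 0.584
grasp_force: 64.6
```

Emit:
arm_command:
  moves:
    - [-1, [0, 0, -0.02], 0]
    - [-1, [0, 0, -0.04], 0]
    - [-1, [0, 0, -0.06], 0]
    - [-1, [0, 0, -0.06], 0]
    - [-1, [0, 0, -0.06], 0]

```text
time: 24.23
tool_pos: [0.6478, 0.1993, 0.0447]
tool_rot: [-0.001, 0.759, 0.652, -0.001]
contact_force: [-0.3, 0.3, -6.9]
gripper_width: 0.58
grasp_force: 63.3
```

Emit:
arm_command:
  moves:
    - [-1, [0, 0, -0.05], 0]
    - [-1, [0, 0, -0.13], 0]
    - [-1, [0, 0, -0.24], 0]
    - [-1, [0, 0, -0.36], 0]
    - [-1, [0, 0, -0.44], 0]
    - [-1, [0, 0, -0.44], 0]
    - [-1, [0, 0, -0.44], 0]

```text
time: 24.82
tool_pos: [0.6499, 0.1995, 0.1139]
tool_rot: [0.001, 0.759, 0.651, 0.001]
contact_force: [-0.9, 0.1, -6.7]
gripper_width: 0.583
grasp_force: 63.8
```

```bash
python3 go.py .447,.2985,.11,-.1254
```

```text
t 24.82 pos [0.6499 0.1995 0.1139] psi -0.152 w 0.583 F [-0.9  0.1 -6.7] g 63.8 tilt -1.0
.447,.2985,.11,-.1254 -> shift [ 0.448 -1.437  0.022] turn -0.0042 q1-q6 0.71
```

Emit:
arm_command:
  moves:
    - [-1, [0.04, -0.12, 0], -0.004]
    - [-1, [0.11, -0.35, 0], -0.004]
    - [-1, [0.18, -0.58, 0], -0.004]
    - [-1, [0.25, -0.81, 0], -0.004]
    - [-1, [0.32, -1, 0], -0.004]
    - [-1, [0.32, -1, 0], -0.004]

```text
time: 25.32
tool_pos: [0.5014, 0.2711, 0.1089]
tool_rot: [-0.003, 0.749, 0.662, -0.003]
contact_force: [0.8, -0.2, -7.1]
gripper_width: 0.581
grasp_force: 64.8
```

Emit:
arm_command:
  moves:
    - [-1, [0.06, -0.2, 0], 0]
    - [-1, [0.12, -0.38, 0], 0]
    - [-1, [0.12, -0.42, 0.05], 0]
    - [-1, [0.12, -0.42, 0.15], 0]
    - [-1, [0.12, -0.42, 0.25], 0]
    - [-1, [0.12, -0.42, 0.3], 0]
    - [-1, [0.12, -0.42, 0.3], 0]

```text
time: 25.9
tool_pos: [0.4457, 0.294, 0.0637]
tool_rot: [-0.001, 0.75, 0.661, -0.003]
contact_force: [-0.1, 0.3, -7.0]
gripper_width: 0.582
grasp_force: 65.5
```

```bash
python3 go.py .447,.2985,.0345,-.1254; python3 - <<'E'
from h import *
p=manip.grab_frame('side'); f=cv2.cvtColor(p['frame'],cv2.COLOR_RGB2BGR)
cv2.imwrite('pics/tb.png',cv2.resize(f[140:215,215:285],(560,600),interpolation=cv2.INTER_CUBIC))
E
```

```text
t 25.9 pos [0.4457 0.294  0.0637] psi -0.127 w 0.582 F [-0.1  0.3 -7. ] g 65.5 tilt -1.0
.447,.2985,.0345,-.1254 -> shift [0.032 0.006 0.195] turn -0.0002 q1-q6 0.71
```

View pics/tb.png

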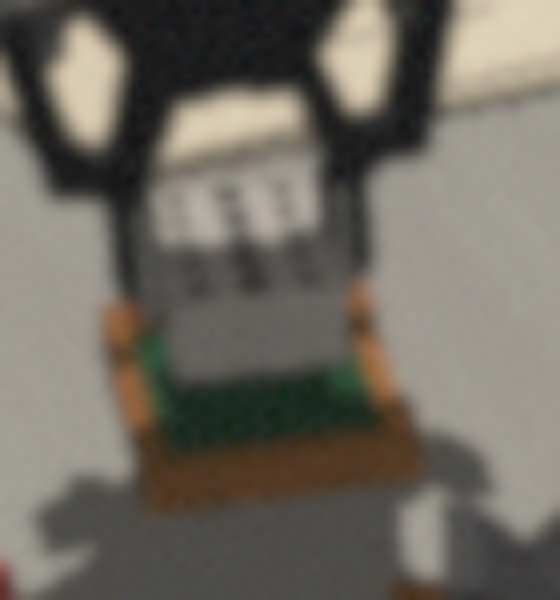

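The drilled block (front edge 170–350) hangs centred over its tray (140–420), fingers in line with the finger notches. I lower it.

Emit:
arm_command:
  moves:
    - [-1, [0.032, 0.006, 0.03], 0]
    - [-1, [0.032, 0.006, 0.08], 0]
    - [-1, [0.032, 0.006, 0.12], 0]
    - [-1, [0.032, 0.006, 0.15], 0]
    - [-1, [0.032, 0.006, 0.16], 0]
    - [-1, [0.032, 0.006, 0.16], 0]
    - [-1, [0.032, 0.006, 0.16], 0]

```text
time: 26.53
tool_pos: [0.4492, 0.2999, 0.043]
tool_rot: [-0.0, 0.75, 0.661, -0.0]
contact_force: [-0.1, 0.6, -6.5]
gripper_width: 0.579
grasp_force: 65.6
```

Emit:
arm_command:
  moves:
    - [-1, [0, 0, 0.01], 0]
    - [-1, [0, 0, 0.02], 0]
    - [-1, [0, 0, 0.02], 0]
    - [-1, [0, 0, 0.02], 0]

```text
time: 26.87
tool_pos: [0.4492, 0.2999, 0.04]
tool_rot: [-0.0, 0.75, 0.661, -0.0]
contact_force: [0.6, 0.4, -6.1]
gripper_width: 0.584
grasp_force: 65.6
```

```bash
python3 go.py .447,.2985,.0345,-.1254
```

```text
t 26.87 pos [0.4492 0.2999 0.04  ] psi -0.127 w 0.584 F [ 0.6  0.4 -6.1] g 65.6 tilt -1.0
.447,.2985,.0345,-.1254 -> shift [-0.011 -0.013  0.037] turn -0.0002 q1-q6 0.71
```

Emit:
arm_command:
  moves:
    - [-1, [-0.011, -0.013, 0.01], 0]
    - [-1, [-0.011, -0.013, 0.02], 0]
    - [-1, [-0.011, -0.013, 0.028], 0]
    - [-1, [-0.011, -0.013, 0.028], 0]
    - [-1, [-0.011, -0.013, 0.028], 0]

```text
time: 27.28
tool_pos: [0.447, 0.2985, 0.0356]
tool_rot: [-0.0, 0.75, 0.661, -0.0]
contact_force: [-0.4, 0.2, -6.1]
gripper_width: 0.585
grasp_force: 65.7
```

Emit:
arm_command:
  moves:
    - [-1, [0, 0, 0.008], 0]
    - [-1, [0, 0, 0.013], 0]
    - [-1, [0, 0, 0.013], 0]
    - [-1, [0, 0, 0.013], 0]

```text
time: 27.62
tool_pos: [0.4473, 0.2987, 0.0345]
tool_rot: [0.0, 0.75, 0.661, 0.0]
contact_force: [-1.9, -1.3, -1.3]
gripper_width: 0.582
grasp_force: 66.2
```

Emit:
arm_command:
  moves:
    - [-1, [0, 0, 0.005], 0]
    - [-1, [0, 0, 0.005], 0]
    - [0.25, [0, 0, 0.005], 0]
    - [0.3, [0, 0, 0.005], 0]
    - [0.45, [0, 0, 0.005], 0]
    - [0.6, [0, 0, 0.005], 0]
    - [0.7, [0, 0, 0.005], 0]
    - [0.7, [0, 0, 0.005], 0]
    - [0.7, [0, 0, -0.1], 0]
    - [0.7, [0, 0, -0.3], 0]
    - [0.7, [0, 0, -0.55], 0]
    - [0.7, [0, 0, -0.7], 0]
    - [0.7, [0, 0, -0.7], 0]

```text
time: 28.7
tool_pos: [0.4507, 0.3003, 0.1457]
tool_rot: [0.002, 0.75, 0.661, 0.006]
contact_force: [0.8, -0.6, 1.2]
gripper_width: 0.851
grasp_force: 0.0
```

```bash
cat > run2.py <<'E'
from h import *
p=manip.grab_frame('side')
for k in ('block','tray_block','vblock','tray_vblock','plate','pin'): print(k,[(np.round(d['extent'],1).tolist(),round(d['confidence'],2)) for d in manip.search_frame(p,k)[:3]])
def pb(h,z,x,y,yaw):
    B=[[a*h[0],b*h[1],c] for a in(-1,1) for b in(-1,1) for c in z]; B=np.array(B); c,s=np.cos(yaw),np.sin(yaw)
    u=proj(p,np.c_[B[:,0]*c-B[:,1]*s+x,B[:,0]*s+B[:,1]*c+y,B[:,2]]); return np.r_[u.min(0),u.max(0)].round(1)
print('pred block',pb((.0255,.038),(.008,.033),.4472,.2978,-.125),'tray',pb((.0415,.054),(0,.015),.4464,.2978,-.125))
print('pred plate',pb((.03,.05),(0,.012),.6488,.1914,-.135))
E
python3 run2.py; python3 go.py .65,.1915,.12,-.135
```

```text
block [([234.3, 169.8, 259.4, 195.8], 0.87)]
tray_block [([224.4, 172.3, 267.4, 205.5], 0.96)]
vblock [([270.3, 202.4, 290.8, 228.1], 0.55)]
tray_vblock [([261.0, 209.2, 302.6, 235.7], 0.85), ([408.3, 259.3, 431.7, 297.9], 0.41)]
plate [([161.6, 205.9, 217.4, 228.4], 0.96), ([323.9, 179.0, 357.3, 205.7], 0.72)]
pin [([408.1, 262.8, 431.7, 297.0], 0.95), ([386.0, 206.0, 409.6, 231.8], 0.67), ([211.5, 242.1, 247.1, 262.6], 0.65)]
pred block [233.2 171.1 259.7 197.6] tray [226.3 173.9 267.5 204.9]
pred plate [323.2 180.  359.5 207.8]
t 29.05 pos [0.4461 0.298  0.1369] psi -0.127 w 0.849 F [ 1.  -0.1 -0.3] g 0.0 tilt -1.0
.65,.1915,.12,-.135 -> shift [-0.532  1.439  0.11 ] turn 0.0013 q1-q6 0.42
```

```bash
python3 - <<'E'
from fit import *
p=manip.grab_frame('top'); f=cv2.cvtColor(p['frame'],cv2.COLOR_RGB2BGR); g=cv2.cvtColor(f,cv2.COLOR_BGR2GRAY)
x0,y0,x1,y1=180,130,262,200; c=cv2.resize(f[y0:y1,x0:x1],None,fx=8,fy=8,interpolation=cv2.INTER_CUBIC)
r=proj(p,place(box(.03,.05,.012),(.6488,.1914,-.135)))
w=((r-[x0,y0]+.5)*8-.5).round().astype(int); cv2.polylines(c,[w],True,(0,0,255),1); cv2.imwrite('pics/pl.png',c); print(w.tolist())
E
```

```text
[[132, 100], [570, 171], [524, 430], [82, 359]]
```

View pics/pl.png

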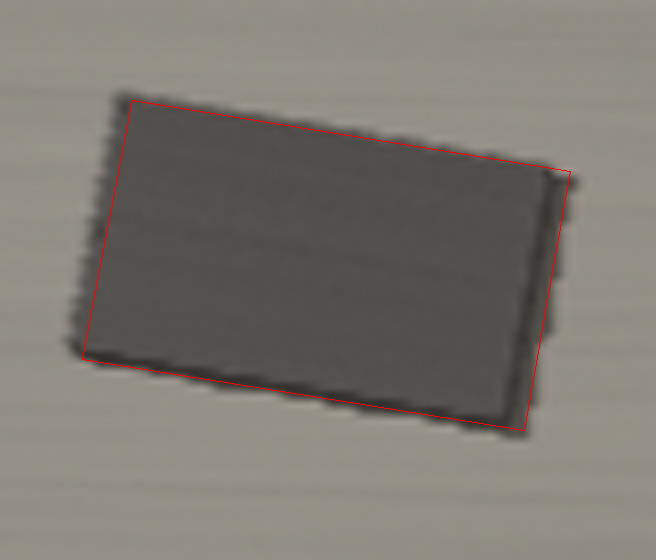

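The plate lies alone and unmoved, top corners at about (122,93), (550,165), (503,418), (75,345) in the crop. The true position is about 3 mm further in y and 1.5 mm in x than the red outline, so (0.651, 0.1945).

Emit:
arm_command:
  moves:
    - [1, [-0.12, 0.27, 0], 0.001]
    - [1, [-0.22, 0.54, 0], 0.001]
    - [1, [-0.32, 0.8, 0], 0.001]
    - [1, [-0.38, 1, 0], 0.001]
    - [1, [-0.38, 1, 0], 0.001]

```text
time: 29.52
tool_pos: [0.5934, 0.2198, 0.1382]
tool_rot: [0.001, 0.754, 0.657, 0.0]
contact_force: [0.6, 0.2, 0.4]
gripper_width: 0.999
grasp_force: 0.0
```

Emit:
arm_command:
  moves:
    - [1, [-0.1, 0.25, 0], 0]
    - [1, [-0.13, 0.44, 0], 0]
    - [1, [-0.13, 0.44, 0.1], 0]
    - [1, [-0.13, 0.44, 0.3], 0]
    - [1, [-0.13, 0.44, 0.45], 0]
    - [1, [-0.13, 0.44, 0.5], 0]
    - [1, [-0.13, 0.44, 0.5], 0]
    - [1, [-0.13, 0.44, 0.5], 0]

```text
time: 30.18
tool_pos: [0.6509, 0.1953, 0.0634]
tool_rot: [-0.0, 0.752, 0.659, -0.001]
contact_force: [-0.1, 0.3, 0.3]
gripper_width: 1.0
grasp_force: 0.0
```

```bash
python3 go.py .651,.1945,.0235,-.135
```

```text
t 30.18 pos [0.6509 0.1953 0.0634] psi -0.133 w 1.0 F [-0.1  0.3  0.3] g 0.0 tilt -1.0
.651,.1945,.0235,-.135 -> shift [-0.005  0.002  0.266] turn 0.0004 q1-q6 0.43
```

Emit:
arm_command:
  moves:
    - [1, [0, 0, 0.1], 0]
    - [1, [0, 0, 0.18], 0]
    - [1, [0, 0, 0.23], 0]
    - [1, [0, 0, 0.255], 0]
    - [1, [0, 0, 0.255], 0]
    - [1, [0, 0, 0.255], 0]

```text
time: 30.68
tool_pos: [0.6514, 0.195, 0.0253]
tool_rot: [-0.0, 0.753, 0.659, -0.0]
contact_force: [0.4, 0.7, -0.0]
gripper_width: 0.999
grasp_force: 0.0
```

Emit:
arm_command:
  moves:
    - [0.8, [0, 0, 0], 0]
    - [0.7, [0, 0, 0], 0]
    - [0.6, [0, 0, 0], 0]
    - [0.5, [0, 0, 0], 0]
    - [0.4, [0, 0, 0], 0]
    - [0.3, [0, 0, 0], 0]
    - [0.2, [0, 0, 0], 0]
    - [-1, [0, 0, 0], 0]
    - [-1, [0, 0, 0], 0]
    - [-1, [0, 0, 0], 0]

```text
time: 31.52
tool_pos: [0.6525, 0.195, 0.0271]
tool_rot: [0.001, 0.753, 0.659, 0.001]
contact_force: [-1.5, -0.6, 5.7]
gripper_width: 0.678
grasp_force: 64.4
```

Emit:
arm_command:
  moves:
    - [-1, [0, 0, -0.02], 0]
    - [-1, [0, 0, -0.04], 0]
    - [-1, [0, 0, -0.06], 0]
    - [-1, [0, 0, -0.06], 0]
    - [-1, [0, 0, -0.06], 0]

```text
time: 31.93
tool_pos: [0.651, 0.1949, 0.0339]
tool_rot: [-0.0, 0.753, 0.659, -0.0]
contact_force: [0.5, -0.0, -5.0]
gripper_width: 0.675
grasp_force: 65.0
```

```bash
python3 go.py; python3 - <<'E'
from h import *
p=manip.grab_frame('side'); print([(np.round(d['extent'],1).tolist(),round(d['confidence'],2)) for d in manip.search_frame(p,'plate')[:3]]); print(manip.state()['ft_torque'])
E
```

```text
t 31.93 pos [0.651  0.1949 0.0339] psi -0.133 w 0.675 F [ 0.5 -0.  -5. ] g 65.0 tilt -1.0
[([163.5, 205.0, 218.3, 230.3], 0.89), ([331.3, 178.0, 358.1, 204.4], 0.77)]
[-0.01870847  0.02301477  0.04576176]
```

Emit:
arm_command:
  moves:
    - [-1, [0, 0, -0.06], 0]
    - [-1, [0, 0, -0.16], 0]
    - [-1, [0, 0, -0.3], 0]
    - [-1, [0, 0, -0.46], 0]
    - [-1, [0, 0, -0.62], 0]
    - [-1, [0, 0, -0.76], 0]
    - [-1, [0, 0, -0.88], 0]
    - [-1, [0, 0, -0.9], 0]
    - [-1, [0, 0, -0.9], 0]

```text
time: 32.78
tool_pos: [0.653, 0.1952, 0.1734]
tool_rot: [0.002, 0.753, 0.659, 0.003]
contact_force: [-0.2, 0.2, -5.4]
gripper_width: 0.674
grasp_force: 65.7
```

```bash
python3 go.py .4752,-.3023,.165,-.154
```

```text
t 32.78 pos [0.653  0.1952 0.1734] psi -0.133 w 0.674 F [-0.2  0.2 -5.4] g 65.7 tilt -1.0
.4752,-.3023,.165,-.154 -> shift [-3.445 -0.736  0.045] turn 0.0033 q1-q6 -0.41
```

Emit:
arm_command:
  moves:
    - [-1, [-0.1, -0.02, 0], 0.003]
    - [-1, [-0.3, -0.06, 0], 0.003]
    - [-1, [-0.5, -0.1, 0], 0.003]
    - [-1, [-0.72, -0.15, 0], 0.003]
    - [-1, [-0.95, -0.2, 0], 0.003]

```text
time: 33.2
tool_pos: [0.6007, 0.0563, 0.1672]
tool_rot: [-0.001, 0.759, 0.652, -0.002]
contact_force: [0.6, -0.4, -5.0]
gripper_width: 0.673
grasp_force: 65.7
```

Emit:
arm_command:
  moves:
    - [-1, [-0.22, -0.05, 0], 0]
    - [-1, [-0.44, -0.1, 0], 0]
    - [-1, [-0.66, -0.15, 0], 0]
    - [-1, [-0.88, -0.2, 0], 0]
    - [-1, [-1, -0.22, 0], 0]

```text
time: 33.62
tool_pos: [0.5445, -0.0885, 0.1673]
tool_rot: [-0.001, 0.76, 0.65, -0.002]
contact_force: [-0.0, -0.2, -5.7]
gripper_width: 0.674
grasp_force: 65.7
```

```bash
python3 go.py .4752,-.3023,.165,-.154
```

```text
t 33.62 pos [ 0.5445 -0.0885  0.1673] psi -0.155 w 0.674 F [-0.  -0.2 -5.7] g 65.7 tilt -1.0
.4752,-.3023,.165,-.154 -> shift [-1.48  -0.237  0.019] turn -0.0001 q1-q6 -0.41
```

Emit:
arm_command:
  moves:
    - [-1, [-0.22, -0.04, 0], 0]
    - [-1, [-0.44, -0.08, 0], 0]
    - [-1, [-0.66, -0.12, 0], 0]
    - [-1, [-0.88, -0.16, 0], 0]
    - [-1, [-1, -0.18, 0], 0]
    - [-1, [-1, -0.18, 0], 0]

```text
time: 34.12
tool_pos: [0.4956, -0.2329, 0.1678]
tool_rot: [-0.001, 0.76, 0.65, -0.001]
contact_force: [-0.1, -0.0, -5.8]
gripper_width: 0.675
grasp_force: 65.7
```

```bash
python3 go.py .4752,-.3023,.08,-.154
```

```text
t 34.12 pos [ 0.4956 -0.2329  0.1678] psi -0.157 w 0.675 F [-0.1 -0.  -5.8] g 65.7 tilt -1.0
.4752,-.3023,.08,-.154 -> shift [-0.478 -0.06   0.586] turn -0.0005 q1-q6 -0.41
```

Emit:
arm_command:
  moves:
    - [-1, [-0.15, -0.02, 0], 0]
    - [-1, [-0.32, -0.04, 0], 0]
    - [-1, [-0.43, -0.05, 0.05], 0]
    - [-1, [-0.45, -0.05, 0.18], 0]
    - [-1, [-0.45, -0.05, 0.32], 0]
    - [-1, [-0.45, -0.05, 0.46], 0]
    - [-1, [-0.45, -0.05, 0.58], 0]
    - [-1, [-0.45, -0.05, 0.62], 0]
    - [-1, [-0.45, -0.05, 0.62], 0]
    - [-1, [-0.45, -0.05, 0.62], 0]

```text
time: 34.95
tool_pos: [0.4803, -0.2949, 0.0763]
tool_rot: [-0.001, 0.759, 0.651, -0.0]
contact_force: [0.2, -0.4, -4.3]
gripper_width: 0.675
grasp_force: 66.0
```

```bash
python3 go.py .4752,-.3023,.035,-.154; cat > run3.py <<'E'
from fit import *
s=manip.state()
p=manip.grab_frame('side')
for k in ('plate','tray_plate'): print(k,[(np.round(d['extent'],1).tolist(),round(d['confidence'],2)) for d in manip.search_frame(p,k)[:3]])
def ext(hx,hy,zs,pose):
    u=proj(p,np.vstack([place(box(hx,hy,z),pose) for z in zs])); return np.r_[u.min(0),u.max(0)].round(1)
x,y,z=s['tool_pos']
print('tray pred',ext(.046,.066,(0,.015),(.4747,-.3023,-.154)))
print('plate pred',ext(.03,.05,(z-.0271,z-.0151),(x,y,-.155)))
E
python3 run3.py
```

```text
t 34.95 pos [ 0.4803 -0.2949  0.0763] psi -0.152 w 0.675 F [ 0.2 -0.4 -4.3] g 66.0 tilt -1.0
.4752,-.3023,.035,-.154 -> shift [-0.054 -0.026  0.275] turn 0.0004 q1-q6 -0.41
plate [([354.5, 304.6, 399.7, 360.4], 0.91), ([165.9, 205.3, 217.3, 232.6], 0.69)]
tray_plate [([352.9, 305.2, 398.4, 362.4], 0.69), ([329.4, 327.4, 413.6, 397.2], 0.66)]
tray pred [330.  321.  411.9 398.4]
plate pred [343.9 304.4 401.6 361.2]
```

Emit:
arm_command:
  moves:
    - [-1, [-0.054, -0.024, 0.03], 0]
    - [-1, [-0.054, -0.024, 0.1], 0]
    - [-1, [-0.054, -0.024, 0.16], 0]
    - [-1, [-0.054, -0.024, 0.2], 0]
    - [-1, [-0.054, -0.024, 0.22], 0]
    - [-1, [-0.054, -0.024, 0.22], 0]
    - [-1, [-0.054, -0.024, 0.22], 0]

```text
time: 35.68
tool_pos: [0.4756, -0.3026, 0.0431]
tool_rot: [-0.0, 0.759, 0.651, -0.0]
contact_force: [0.6, 0.7, -3.8]
gripper_width: 0.674
grasp_force: 66.0
```

```bash
python3 go.py .4752,-.3023,.035,-.154
```

```text
t 35.68 pos [ 0.4756 -0.3026  0.0431] psi -0.152 w 0.674 F [ 0.6  0.7 -3.8] g 66.0 tilt -1.0
.4752,-.3023,.035,-.154 -> shift [ 0.001 -0.003  0.054] turn 0.0004 q1-q6 -0.41
```

Emit:
arm_command:
  moves:
    - [-1, [0, 0, 0.012], 0]
    - [-1, [0, 0, 0.024], 0]
    - [-1, [0, 0, 0.036], 0]
    - [-1, [0, 0, 0.046], 0]
    - [-1, [0, 0, 0.046], 0]
    - [-1, [0, 0, 0.046], 0]

```text
time: 36.18
tool_pos: [0.4757, -0.3028, 0.0366]
tool_rot: [-0.0, 0.759, 0.651, -0.0]
contact_force: [-0.1, -0.1, -5.4]
gripper_width: 0.672
grasp_force: 66.0
```

Emit:
arm_command:
  moves:
    - [-1, [0, 0, 0.008], 0]
    - [-1, [0, 0, 0.013], 0]
    - [-1, [0, 0, 0.013], 0]
    - [-1, [0, 0, 0.013], 0]

```text
time: 36.52
tool_pos: [0.476, -0.303, 0.0352]
tool_rot: [0.0, 0.759, 0.651, 0.0]
contact_force: [-1.6, 0.7, -2.2]
gripper_width: 0.675
grasp_force: 66.4
```

Emit:
arm_command:
  moves:
    - [-1, [0, 0, 0.007], 0]
    - [-1, [0, 0, 0.007], 0]
    - [0.4, [0, 0, 0.007], 0]
    - [0.45, [0, 0, 0.007], 0]
    - [0.6, [0, 0, 0.007], 0]
    - [0.8, [0, 0, 0.007], 0]
    - [0.9, [0, 0, 0.007], 0]
    - [0.9, [0, 0, 0.007], 0]
    - [0.9, [0, 0, -0.1], 0]
    - [0.9, [0, 0, -0.3], 0]
    - [0.9, [0, 0, -0.6], 0]
    - [0.9, [0, 0, -0.9], 0]
    - [0.9, [0, 0, -1], 0]
    - [0.9, [0, 0, -1], 0]

```text
time: 37.68
tool_pos: [0.4789, -0.3053, 0.1927]
tool_rot: [0.007, 0.759, 0.651, 0.001]
contact_force: [1.1, -0.2, 2.3]
gripper_width: 0.951
grasp_force: 0.0
```

```bash
python3 go.py; python3 - <<'E'
from fit import *
p=manip.grab_frame('side')
E={}
for k in ('pin','vblock','block','plate','bottle','square'): print(k,[(np.round(d['extent'],1).tolist(),round(d['confidence'],2)) for d in manip.search_frame(p,k)[:3]])
def ext(hx,hy,zs,pose):
    u=proj(p,np.vstack([place(box(hx,hy,z),pose) for z in zs])); return np.r_[u.min(0),u.max(0)].round(1)
print('pred plate',ext(.03,.05,(.008,.02),(.4755,-.3025,-.154)),'vblock',ext(.023,.023,(.008,.048),(.473,.1173,-.306)),'block',ext(.0255,.038,(.008,.033),(.447,.2978,-.125)),'pin',ext(.01,.035,(.02,.04),(.6305,-.1838,-.203)))
# plate colour blob in its tray, by darkness
g=cv2.cvtColor(p['frame'],cv2.COLOR_RGB2HSV); 
for y in (335,345,355,365): print(y,[tuple(p['frame'][y,x]) for x in range(340,406,8)])
E
```

```text
t 37.68 pos [ 0.4789 -0.3053  0.1927] psi -0.152 w 0.951 F [ 1.1 -0.2  2.3] g 0.0 tilt -0.9999
pin [([212.5, 239.9, 247.4, 263.6], 0.74), ([391.5, 260.3, 440.1, 310.9], 0.69), ([409.1, 259.6, 430.7, 295.5], 0.63)]
vblock [([269.1, 203.4, 293.2, 226.9], 0.61)]
block [([234.6, 170.8, 256.9, 192.9], 0.77)]
plate [([343.3, 329.1, 394.0, 385.0], 0.86), ([163.9, 205.3, 214.1, 230.1], 0.79), ([226.3, 173.7, 269.8, 204.2], 0.5)]
bottle [([333.7, 322.7, 413.6, 395.9], 0.19)]
square [([292.7, 273.5, 347.4, 308.3], 0.68), ([271.1, 201.4, 294.3, 226.5], 0.63)]
pred plate [342.5 326.8 398.9 384.5] vblock [269.3 202.  292.  230.1] block [233.1 171.1 259.7 197.7] pin [405.3 262.4 429.7 296.2]
335 [(np.uint8(73), np.uint8(68), np.uint8(45)), (np.uint8(84), np.uint8(82), np.uint8(83)), (np.uint8(84), np.uint8(82), np.uint8(82)), (np.uint8(83), np.uint8(81), np.uint8(80)), (np.uint8(88), np.uint8(84), np.uint8(84)), (np.uint8(81), np.uint8(80), np.uint8(80)), (np.uint8(107), np.uint8(74), np.uint8(45)), (np.uint8(170), np.uint8(165), np.uint8(156)), (np.uint8(170), np.uint8(166), np.uint8(156))]
345 [
[... 517 characters left out ...]
nt8(82), np.uint8(82)), (np.uint8(83), np.uint8(82), np.uint8(82)), (np.uint8(80), np.uint8(79), np.uint8(76)), (np.uint8(84), np.uint8(82), np.uint8(82)), (np.uint8(83), np.uint8(81), np.uint8(81)), (np.uint8(146), np.uint8(101), np.uint8(60)), (np.uint8(169), np.uint8(164), np.uint8(155))]
365 [(np.uint8(170), np.uint8(165), np.uint8(157)), (np.uint8(142), np.uint8(109), np.uint8(69)), (np.uint8(72), np.uint8(71), np.uint8(70)), (np.uint8(83), np.uint8(81), np.uint8(81)), (np.uint8(84), np.uint8(82), np.uint8(82)), (np.uint8(84), np.uint8(82), np.uint8(81)), (np.uint8(80), np.uint8(81), np.uint8(81)), (np.uint8(75), np.uint8(90), np.uint8(79)), (np.uint8(163), np.uint8(122), np.uint8(90))]
```

```bash
python3 - <<'E'
from h import *
p=manip.grab_frame('top')
for k in ('bottle','square','plate','tray_plate'): print(k,[(np.round(d['extent'],1).tolist(),round(d['confidence'],2)) for d in manip.search_frame(p,k)[:2]])
print(p['frame'][179,310:326:4].tolist()); s=manip.state(); print(s['contact_force'],s['joint_vel'].round(3))
E
```

```text
bottle [([304.1, 167.5, 326.6, 192.0], 0.68)]
square [([362.4, 232.2, 404.2, 294.3], 0.7)]
plate [([463.7, 246.1, 528.4, 287.3], 0.96), ([168.8, 329.6, 224.3, 394.6], 0.79)]
tray_plate [([455.3, 237.7, 535.8, 298.3], 0.93)]
[[51, 66, 107], [43, 41, 38], [45, 43, 39], [44, 47, 59]]
[-0.62733506 -0.09482993  0.13596148] [ 0.001 -0.004 -0.005  0.001  0.002 -0.001]
```

The bottle and the square are at their starting pixels and the plate is centred in its tray, so I hand the job in.

```bash
python3 -c "
from plant import manip
print(manip.job_done())"
```

```text
the job is handed in; nothing more can be done
None
```

The job is handed in at about 38 s of the 120 s allowed. The pin is in its cradle, and the V-block (groove up), drilled block and plate are in their own trays, all let go. By the last camera readings the bottle and the square have not moved; the hand-in returned no verdict.

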